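Lock the mosaic casting frame

ROBOT

A 7-joint arm with a two-finger parallel gripper is mounted at the origin on the work surface. World frame = base frame: x ahead of the robot, y to its left, z up, the work surface at z = 0. Lengths are in m, angles in rad, forces in N, time in s.
With the tool pointing down it reaches from about 0.4 to 0.85 m from the base axis. Payload 10.4 kg.
Tool frame: the origin (TCP) lies midway between the tips of the shut fingers; the grasp point (between the pads) lies 19 mm behind it; x points along the fingers, z is the direction in which the jaws open and shut, and the axes are right-handed (so a half turn about x gives the same grasp; the last joint's range is limited). The gripper opens to 87 mm and grips with 3 to 60 N. Pads are 19 mm wide; open, the fingers measure 117 mm over their backs; the gripper's body (75 mm by 190 mm) begins 51 mm behind the grasp point.
Start: joints at [-1.346, 0.332, -0.065, 1.46, 0.022, 1.35, -0.088], TCP at [0.153, 0.606, 0.223] pointing down, gripper open.
Joint ranges: [-2.6, 2.6], [-0.5, 2.12], [-1.47, 1.34], [0.16, 2.42], [-1.27, 4.41], [0.06, 2.06], [-2.6, 2.6]. Speed limits (rad/s): [2.22, 2.22, 2.79, 2.79, 3.14, 3.14, 3.14].

INTERFACE

Orientations are given as a unit quaternion [x, y, z, w].
In Python, from bench import read_state, camera, camera_params, close_job gives the robot as it stands.
- The arm moves only by the tool arm_command, never from a script. Its argument "targets" is a list of rows, each a list of 7 numbers: the closure in counts, from 0 (fully open) to 255 (shut), then the shift along the tool's x, y, z in mm, then the turn, a rotation vector about the tool's x, y, z in rad. A call has 1 to 10 rows; each row is the pose to reach, as a shift and turn from the pose commanded when the call began, along the tool's axes at that moment; what a row does not reach only later rows make up. A row lasts 1/10 s, in which the tool goes at most 50 mm and 8.59 degrees, less where a joint would pass 70% of its speed; a pose out of reach is approached as far as the arm can. A call with a gripper value outside its range is refused whole. The fingers move at their own pace and stop on an object; "newtons" is the grip in N (left out, the last holds). Time passes only in rows, so rows that repeat a pose let the fingers close. It gives the time, the measured TCP pose, the force and the opening at its end, in the units of the state.
- read_state(): the state, without advancing time (a new reading comes with each control period).
- camera(name): name is "scene" or "top"; returns the picture (420x560x3 uint8, red, green, blue); there is no depth.
- camera_params(name): a dict with "intrinsics" (3x3 intrinsics, pixels), "xyz" and "orientation" of the camera in the world. Camera axes: x right, y down, z forward; pixel columns grow to the right and rows downward; lengths in m; the calibration is good to about 2 mm. A picture is of the moment at which its call begins. camera_params takes no time and is no camera call.
- close_job(): hands the job in, once; it reports no verdict.
The state is a dict: "time": time; "joint_positions": joint angles; "joint_vel": joint speeds; "joint_torque": joint torques, N m; "ee_pos": TCP position; "eef_rot": TCP orientation; "ft_force": force on the tool from outside, world axes, zero at the start; "torque": the same for the moment, N m; "width": finger opening in m.
Only numpy, scipy, OpenCV 4.12 (cv2) and the standard library are available. Lean on these libraries where they do the work, as an engineer would, in place of code of your own. Each camera call takes 0.05 s, during which the arm holds its last target.

TASK

Lock up the mosaic casting frame: push every locking rod on the table fully home through a pair of eyes on the frame (any pair, one rod to a pair, from the side nearest you), then take the wooden mallet and knock the sprung peg beside each rod all the way down so that its tongue drops behind the rod's collar. Leave the peg of any pair of eyes without a rod standing up, never push on the frame or its pegs with the gripper itself, and do not shift the dish of stones or the glue bottle. Finish by laying the mallet down with its head in the middle of the rubber mat, and let go.

Things in the scene. Friction and masses are not known exactly. Their poses are not given: they have to be found in the camera images.
- frame: Fixed casting frame, x away from the robot (as rods go in), z up. Four stations 100 mm apart in y on a 10 mm base plate (x -40 to 110 mm), each with two steel lugs 36 mm wide, 66 tall (x 0 to 10 and 45 to 55 mm), with 17 mm round eyes along x, 48 mm up, and a sprung peg. Beyond, from x = 92 mm, a tray 260 x 380 mm, 55 mm high. Origin on the table under the middle of the row.
- eye0 (a point): Centre of the eye at the near face of the first lug of station 0 (rightmost, -y); axes as the frame's. A rod's collar stops against this face.
- eye1 (a point): Centre of the eye at the near face of the first lug of station 1 (second from the right); axes as the frame's. A rod's collar stops against this face.
- eye2 (a point): Centre of the eye at the near face of the first lug of station 2 (third from the right); axes as the frame's. A rod's collar stops against this face.
- eye3 (a point): Centre of the eye at the near face of the first lug of station 3 (leftmost, +y); axes as the frame's. A rod's collar stops against this face.
- peg0_top (a point): Middle of the flat round top (30 mm across) of station 0's peg, 36 mm to +y and 21 mm to -x of eye0 (frame axes); 98 mm above the table when up, 74 mm when down. Its 10 mm thick side tongue (lower edge 68 mm up when up) comes down beside the rod's neck, behind the collar, if the collar is within 6 mm of home.
- peg1_top (a point): Middle of the flat round top (30 mm across) of station 1's peg, 36 mm to +y and 21 mm to -x of eye1 (frame axes); 98 mm above the table when up, 74 mm when down. Its 10 mm thick side tongue (lower edge 68 mm up when up) comes down beside the rod's neck, behind the collar, if the collar is within 6 mm of home.
- peg2_top (a point): Middle of the flat round top (30 mm across) of station 2's peg, 36 mm to +y and 21 mm to -x of eye2 (frame axes); 98 mm above the table when up, 74 mm when down. Its 10 mm thick side tongue (lower edge 68 mm up when up) comes down beside the rod's neck, behind the collar, if the collar is within 6 mm of home.
- peg3_top (a point): Middle of the flat round top (30 mm across) of station 3's peg, 36 mm to +y and 21 mm to -x of eye3 (frame axes); 98 mm above the table when up, 74 mm when down. Its 10 mm thick side tongue (lower edge 68 mm up when up) comes down beside the rod's neck, behind the collar, if the collar is within 6 mm of home.
- peg0 (a joint): How far peg 0 is down: 0 up, 0.024 m fully down; it takes 9 to 12 N, and friction keeps it where it is left against its spring.
- peg1 (a joint): How far peg 1 is down: 0 up, 0.024 m fully down; it takes 9 to 12 N, and friction keeps it where it is left against its spring.
- peg2 (a joint): How far peg 2 is down: 0 up, 0.024 m fully down; it takes 9 to 12 N, and friction keeps it where it is left against its spring.
- peg3 (a joint): How far peg 3 is down: 0 up, 0.024 m fully down; it takes 9 to 12 N, and friction keeps it where it is left against its spring.
- rod0: Locking rod, 171 mm long, 0.16 kg; three or four are present (None if absent). Origin on its axis at the collar's front face, x towards the tip. x = 0 to 75 mm: steel rod 12 mm thick, last 10 mm tapered; -10 to 0: square collar 32 x 32 mm; -36 to -10: neck 12 mm thick; -96 to -36: square wooden grip 32 x 32 mm. Lies flat at first, axis 16 mm up.
- rod1: Locking rod, 171 mm long, 0.16 kg; three or four are present (None if absent). Origin on its axis at the collar's front face, x towards the tip. x = 0 to 75 mm: steel rod 12 mm thick, last 10 mm tapered; -10 to 0: square collar 32 x 32 mm; -36 to -10: neck 12 mm thick; -96 to -36: square wooden grip 32 x 32 mm. Lies flat at first, axis 16 mm up.
- rod2: Locking rod, 171 mm long, 0.16 kg; three or four are present (None if absent). Origin on its axis at the collar's front face, x towards the tip. x = 0 to 75 mm: steel rod 12 mm thick, last 10 mm tapered; -10 to 0: square collar 32 x 32 mm; -36 to -10: neck 12 mm thick; -96 to -36: square wooden grip 32 x 32 mm. Lies flat at first, axis 16 mm up.
- rod3: Locking rod, 171 mm long, 0.16 kg; three or four are present (None if absent). Origin on its axis at the collar's front face, x towards the tip. x = 0 to 75 mm: steel rod 12 mm thick, last 10 mm tapered; -10 to 0: square collar 32 x 32 mm; -36 to -10: neck 12 mm thick; -96 to -36: square wooden grip 32 x 32 mm. Lies flat at first, axis 16 mm up.
- mallet: Wooden mallet, 0.36 kg. Origin at the centre of its 66 mm cubical head; dark handle of 22 x 22 mm section along -x, ending at x = -167 mm. It rests on the head with the handle level, 33 mm up. Any of the four side faces of the head (across y or z) may strike.
- mat_mid (a point): Middle of the top of the fixed black rubber mat, 140 x 140 mm, 6 mm thick.
- dish: Round white dish of tesserae, 110 mm across, 45 mm high; origin under its centre. A bystander.
- glue: White glue bottle, 60 mm across, 130 mm high; origin under its centre. A bystander.

How it is judged:
On the way, in this order (a step that is already met when the one before it is completed fails the run):
1. every rod is fully home through a pair of eyes (((distance between rod0 and eye0 below 0.01 m and angle between the x axis of rod0 and the x axis of frame, either way round below 0.2 rad) or (distance between rod0 and eye1 below 0.01 m and angle between the x axis of rod0 and the x axis of frame, either way round below 0.2 rad) or (distance between rod0 and eye2 below 0.01 m and angle between the x axis of rod0 and the x axis of frame, either way round below 0.2 rad) or (distance between rod0 and eye3 below 0.01 m and angle between the x axis of rod0 and the x axis of frame, either way round below 0.2 rad)) and ((distance between rod1 and eye0 below 0.01 m and angle between the x axis of rod1 and the x axis of frame, either way round below 0.2 rad) or (distance between rod1 and eye1 below 0.01 m and angle between the x axis of rod1 and the x axis of frame, either way round below 0.2 rad) or (distance between rod1 and eye2 below 0.01 m and angle between the x axis of rod1 and the x axis of frame, either way round below 0.2 rad) or (distance between rod1 and eye3 below 0.01 m and angle between the x axis of rod1 and the x axis of frame, either way round below 0.2 rad)) and ((distance between rod2 and eye0 below 0.01 m and angle between the x axis of rod2 and the x axis of frame, either way round below 0.2 rad) or (distance between rod2 and eye1 below 0.01 m and angle between the x axis of rod2 and the x axis of frame, either way round below 0.2 rad) or (distance between rod2 and eye2 below 0.01 m and angle between the x axis of rod2 and the x axis of frame, either way round below 0.2 rad) or (distance between rod2 and eye3 below 0.01 m and angle between the x axis of rod2 and the x axis of frame, either way round below 0.2 rad)) and ((distance between rod3 and eye0 below 0.01 m and angle between the x axis of rod3 and the x axis of frame, either way round below 0.2 rad) or (distance between rod3 and eye1 below 0.01 m and angle between the x axis of rod3 and the x axis of frame, either way round below 0.2 rad) or (distance between rod3 and eye2 below 0.01 m and angle between the x axis of rod3 and the x axis of frame, either way round below 0.2 rad) or (distance between rod3 and eye3 below 0.01 m and angle between the x axis of rod3 and the x axis of frame, either way round below 0.2 rad))), for 0.2 s.
2. the peg beside every rod is knocked all the way down, the rod still home (((distance between rod0 and eye0 below 0.01 m and angle between the x axis of rod0 and the x axis of frame, either way round below 0.2 rad and value of joint peg0 above 0.02 m) or (distance between rod0 and eye1 below 0.01 m and angle between the x axis of rod0 and the x axis of frame, either way round below 0.2 rad and value of joint peg1 above 0.02 m) or (distance between rod0 and eye2 below 0.01 m and angle between the x axis of rod0 and the x axis of frame, either way round below 0.2 rad and value of joint peg2 above 0.02 m) or (distance between rod0 and eye3 below 0.01 m and angle between the x axis of rod0 and the x axis of frame, either way round below 0.2 rad and value of joint peg3 above 0.02 m)) and ((distance between rod1 and eye0 below 0.01 m and angle between the x axis of rod1 and the x axis of frame, either way round below 0.2 rad and value of joint peg0 above 0.02 m) or (distance between rod1 and eye1 below 0.01 m and angle between the x axis of rod1 and the x axis of frame, either way round below 0.2 rad and value of joint peg1 above 0.02 m) or (distance between rod1 and eye2 below 0.01 m and angle between the x axis of rod1 and the x axis of frame, either way round below 0.2 rad and value of joint peg2 above 0.02 m) or (distance between rod1 and eye3 below 0.01 m and angle between the x axis of rod1 and the x axis of frame, either way round below 0.2 rad and value of joint peg3 above 0.02 m)) and ((distance between rod2 and eye0 below 0.01 m and angle between the x axis of rod2 and the x axis of frame, either way round below 0.2 rad and value of joint peg0 above 0.02 m) or (distance between rod2 and eye1 below 0.01 m and angle between the x axis of rod2 and the x axis of frame, either way round below 0.2 rad and value of joint peg1 above 0.02 m) or (distance between rod2 and eye2 below 0.01 m and angle between the x axis of rod2 and the x axis of frame, either way round below 0.2 rad and value of joint peg2 above 0.02 m) or (distance between rod2 and eye3 below 0.01 m and angle between the x axis of rod2 and the x axis of frame, either way round below 0.2 rad and value of joint peg3 above 0.02 m)) and ((distance between rod3 and eye0 below 0.01 m and angle between the x axis of rod3 and the x axis of frame, either way round below 0.2 rad and value of joint peg0 above 0.02 m) or (distance between rod3 and eye1 below 0.01 m and angle between the x axis of rod3 and the x axis of frame, either way round below 0.2 rad and value of joint peg1 above 0.02 m) or (distance between rod3 and eye2 below 0.01 m and angle between the x axis of rod3 and the x axis of frame, either way round below 0.2 rad and value of joint peg2 above 0.02 m) or (distance between rod3 and eye3 below 0.01 m and angle between the x axis of rod3 and the x axis of frame, either way round below 0.2 rad and value of joint peg3 above 0.02 m))), for 0.2 s.
At the end, for the whole second after the job is handed in: Each rod's collar within 10 mm of a first lug's face, in line to 0.2 rad, and the peg there at least 20 mm down; pegs of empty stations under 8 mm down; mallet head centre within 40 mm of the mat's middle and under 50 mm up (all of step 2 and (value of joint peg0 below 0.008 m or (distance between rod0 and eye0 below 0.01 m and angle between the x axis of rod0 and the x axis of frame, either way round below 0.2 rad) or (distance between rod1 and eye0 below 0.01 m and angle between the x axis of rod1 and the x axis of frame, either way round below 0.2 rad) or (distance between rod2 and eye0 below 0.01 m and angle between the x axis of rod2 and the x axis of frame, either way round below 0.2 rad) or (distance between rod3 and eye0 below 0.01 m and angle between the x axis of rod3 and the x axis of frame, either way round below 0.2 rad)) and (value of joint peg1 below 0.008 m or (distance between rod0 and eye1 below 0.01 m and angle between the x axis of rod0 and the x axis of frame, either way round below 0.2 rad) or (distance between rod1 and eye1 below 0.01 m and angle between the x axis of rod1 and the x axis of frame, either way round below 0.2 rad) or (distance between rod2 and eye1 below 0.01 m and angle between the x axis of rod2 and the x axis of frame, either way round below 0.2 rad) or (distance between rod3 and eye1 below 0.01 m and angle between the x axis of rod3 and the x axis of frame, either way round below 0.2 rad)) and (value of joint peg2 below 0.008 m or (distance between rod0 and eye2 below 0.01 m and angle between the x axis of rod0 and the x axis of frame, either way round below 0.2 rad) or (distance between rod1 and eye2 below 0.01 m and angle between the x axis of rod1 and the x axis of frame, either way round below 0.2 rad) or (distance between rod2 and eye2 below 0.01 m and angle between the x axis of rod2 and the x axis of frame, either way round below 0.2 rad) or (distance between rod3 and eye2 below 0.01 m and angle between the x axis of rod3 and the x axis of frame, either way round below 0.2 rad)) and (value of joint peg3 below 0.008 m or (distance between rod0 and eye3 below 0.01 m and angle between the x axis of rod0 and the x axis of frame, either way round below 0.2 rad) or (distance between rod1 and eye3 below 0.01 m and angle between the x axis of rod1 and the x axis of frame, either way round below 0.2 rad) or (distance between rod2 and eye3 below 0.01 m and angle between the x axis of rod2 and the x axis of frame, either way round below 0.2 rad) or (distance between rod3 and eye3 below 0.01 m and angle between the x axis of rod3 and the x axis of frame, either way round below 0.2 rad)) and horizontal distance between mallet and mat_mid below 0.04 m and height (world z) of mallet below 0.05 m); the robot touches nothing.
It fails at once if the gripper's fingers press on the frame or its pegs (over 8 N) (contact force between the fingers and frame above 8 N).
It fails at once if the dish or the glue bottle is shifted by more than 60 mm (distance of any of dish, glue from where it was at the start of the episode above 0.06 m).
Of rod0, rod1, rod2, rod3 only 3 to 4 are there at a start; the rules pass over those that are not, and their reading is None.
At some moment in a run one of rod0, rod1, rod2, rod3 may be knocked a few centimetres aside while the robot is not near it.
Once in a run the grip may slacken for a moment while it holds something.
It also fails if it takes over 208 s, if anything falls off the work surface, if the arm or the gripper's body presses on something with over 40 N, if the wrist force passes 120 N, or if a joint passes its speed limit or range.

## Working session

There is one attempt and no reset: what is moved stays moved. The work goes in short steps, Python scripts to look and compute and a tool call to move; the robot and the scene stay as the last step left them, time stands still between calls to the robot, and variables do not carry over. Pictures are saved under pics/ and viewed, and the job is handed in when it is done.

Besides the shell and the picture viewer there is one more tool, called after "Call:" by a JSON object that holds its "name" and its "arguments". arm_command: Moves the arm, as the interface text tells. Its arguments: {"type":"object","properties":{"targets":{"type":"array"},"newtons":{"type":"number"}},"required":["targets"]}

```bash
mkdir -p pics; ls; python3 - <<'E'
from bench import *
import cv2
for n in ("scene","top"):
    cv2.imwrite(f"pics/{n}0.png",camera(n)[:,:,::-1]); print(n,camera_params(n))
print(read_state())
E
```

```text
pics
scene {'intrinsics': array([[419.70837004,   0.        , 278.18088323],
       [  0.        , 419.70837004, 216.57183427],
       [  0.        ,   0.        ,   1.        ]]), 'xyz': array([ 1.5032691 , -0.57920481,  0.86259734]), 'orientation': array([ 0.77778445,  0.42963973, -0.21972229, -0.40271971])}
top {'intrinsics': array([[486.58817673,   0.        , 280.51544829],
       [  0.        , 486.58817673, 215.26874193],
       [  0.        ,   0.        ,   1.        ]]), 'xyz': array([0.38480131, 0.01396534, 1.32304308]), 'orientation': array([ 0.70926951, -0.69982895,  0.06122755, -0.05854394])}
{'time': 0.1, 'joint_positions': array([-1.34560814,  0.33283706, -0.06470126,  1.46081647,  0.02161531,
        1.34991446, -0.08848317]), 'joint_vel': array([-0.00048903, -0.00110583, -0.00111218, -0.00200194,  0.00156985,
       -0.00020545,  0.00141639]), 'joint_torque': array([ 1.19663509e-03, -6.24539638e+01,  2.43509287e-02, -3.90718639e+01,
       -6.14207634e-02,  3.65872588e-02,  3.68616634e-05]), 'ee_pos': array([0.15321285, 0.60558468, 0.2218353 ]), 'eef_rot': array([-0.43468696,  0.5582884 ,  0.43409259,  0.55760643]), 'ft_force': array([-0.06603799, -0.32969627, -0.06487764]), 'torque': array([-0.02396462, -0.06275856,  0.01699805]), 'width': 0.08681719129006081}
```

View pics/scene0.png

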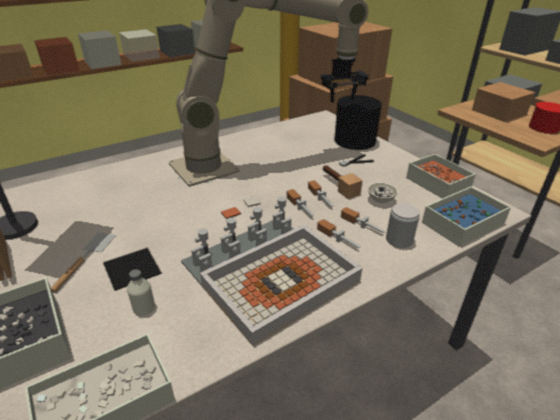

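View pics/top0.png

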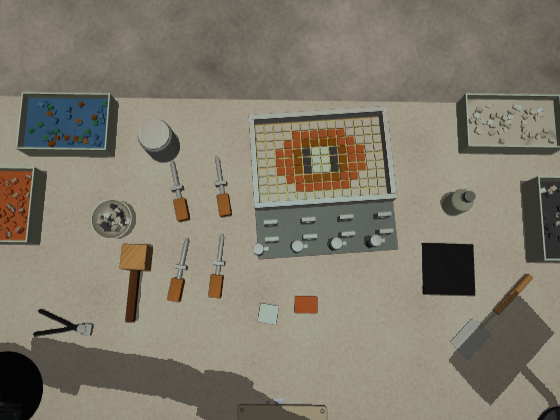

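```bash
cat > h.py <<'E'
import numpy as np, cv2
from bench import *
from scipy.spatial.transform import Rotation as R
P={n:camera_params(n) for n in("scene","top")}
def ray(n,u,v,z):
    p=P[n];d=R.from_quat(p["orientation"]).apply(np.linalg.inv(p["intrinsics"])@[u,v,1.]);c=p["xyz"]
    return c+d*(z-c[2])/d[2]
def proj(n,X):
    p=P[n];q=R.from_quat(p["orientation"]).inv().apply(np.asarray(X)-p["xyz"]);w=p["intrinsics"]@q
    return w[:2]/w[2]
def crop(n,u0,v0,u1,v1,s,name,im=None):
    im=camera(n)[:,:,::-1] if im is None else im
    cv2.imwrite("pics/"+name,cv2.resize(im[v0:v1,u0:u1],None,fx=s,fy=s,interpolation=cv2.INTER_CUBIC))
E
python3 - <<'E'
from h import *
im=cv2.imread("pics/top0.png")
crop("top",240,180,400,290,5,"t_frame.png",im)
crop("top",80,140,240,330,4,"t_rods.png",im)
crop("top",160,150,240,220,8,"t_r1.png",im)
crop("top",160,225,240,310,7,"t_r2.png",im)
print(ray("top",280,410,0),ray("top",448,269,0.006))
E
```

```text
[0.10134606 0.0051166  0.        ] [ 0.46944273 -0.44360697  0.006     ]
```

View pics/t_frame.png

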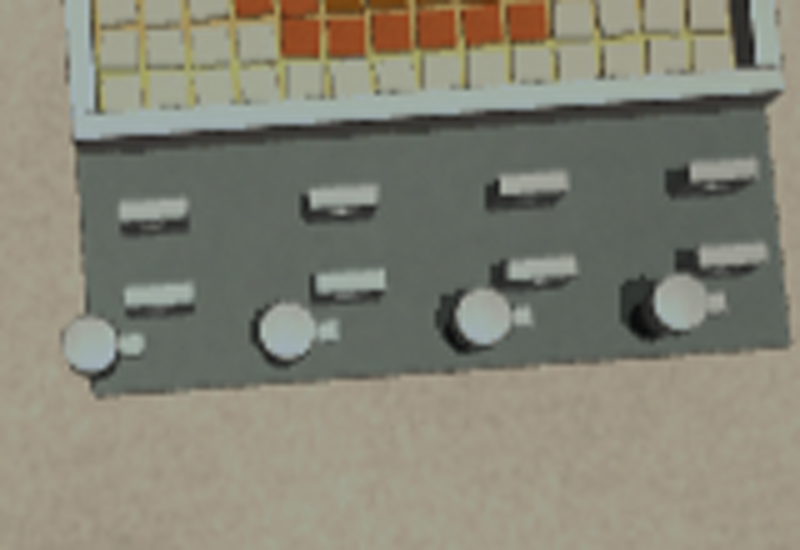

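View pics/t_r1.png

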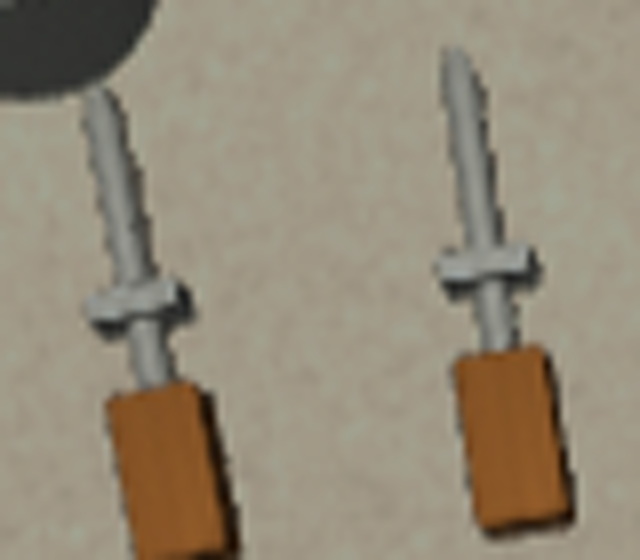

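View pics/t_r2.png

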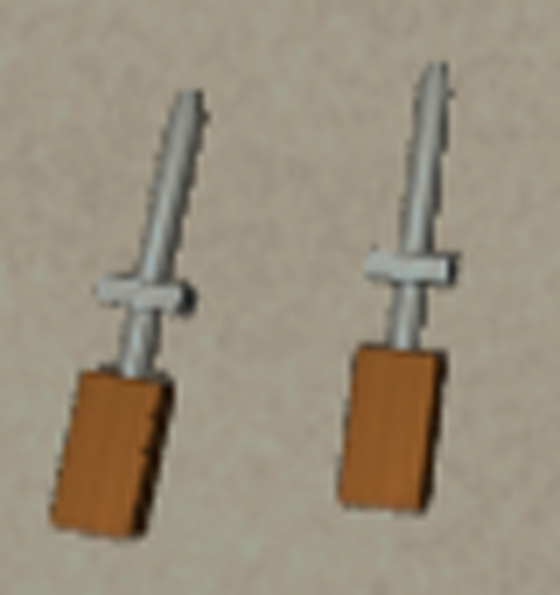

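View pics/t_rods.png

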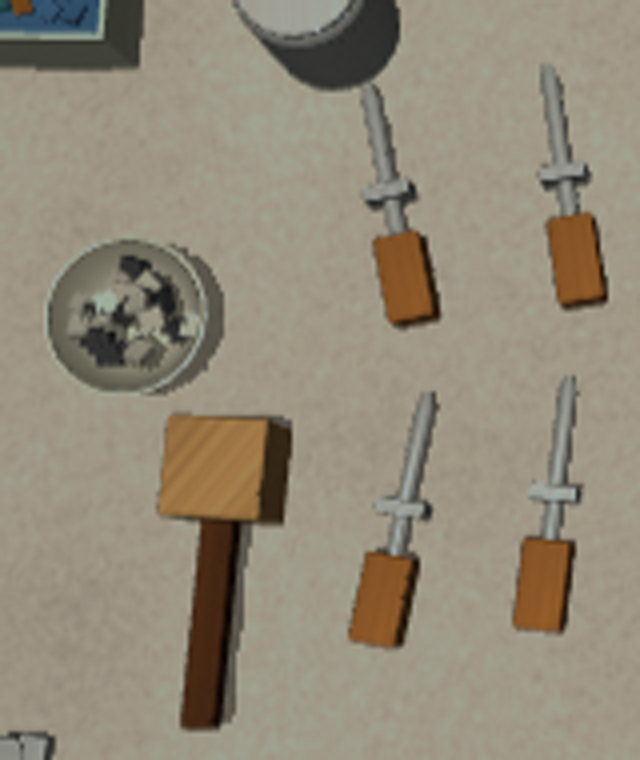

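```bash
cat > fit.py <<'E'
from h import *
from scipy.optimize import least_squares
def T(p,X):
    c,s=np.cos(p[2]),np.sin(p[2]);X=np.asarray(X,float)
    return np.c_[p[0]+c*X[:,0]-s*X[:,1],p[1]+s*X[:,0]+c*X[:,1],X[:,2]]
def fit(n,uv,X,p0):
    f=lambda p:np.ravel([proj(n,a) for a in T(p,X)]-np.asarray(uv))
    r=least_squares(f,p0,loss="soft_l1");return r.x,f(r.x).reshape(-1,2)
def px(U,s,o): return (np.asarray(U,float)+.5)/s-.5+np.asarray(o)
E
python3 - <<'E'
from fit import *
np.set_printoptions(precision=4,suppress=True)
ys=[.15,.05,-.05,-.15]
X=[[-.021,y+.036,.098] for y in ys]+[[.005,y,.066] for y in ys]+[[.05,y,.066] for y in ys]
U=[(91,344),(287,331),(483,317),(680,302),(159,296),(350,282),(542,268),(732,254),(153,210),(344,196),(534,184),(723,171)]
p,r=fit("top",px(U,5,(240,180)),X,[.5,0,0]);print("frame",p,np.round(r,1).tolist())
for i,y in enumerate(ys[::-1]): print("eye",i,T(p,[[0,y,.048]])[0])
XR=[[.075,0,.016],[-.005,0,.032],[-.036,.016,.032],[-.036,-.016,.032],[-.096,.016,.032],[-.096,-.016,.032]]
rods={"A":(px([(98,92),(140,300),(108,400),(192,383),(137,560),(226,548)],8,(160,150))),
"B":(px([(455,48),(487,265),(455,362),(543,348),(485,530),(572,515)],8,(160,150))),
"C":(px([(190,92),(147,292),(80,373),(165,380),(52,525),(135,537)],7,(160,225))),
"D":(px([(435,65),(409,267),(357,347),(437,350),(340,505),(422,510)],7,(160,225)))}
for k,u in rods.items():
    p,r=fit("top",u,XR,[.5,.2,0]);print(k,p,np.round(r,1).tolist(), "grasp",T(p,[[-.076,0,.016]])[0])
XM=[[-.033,.033,.066],[-.033,-.033,.066],[.033,.033,.066],[.033,-.033,.066],[-.167,.011,.044],[-.167,-.011,.044]]
u=px([(160,514),(262,521),(168,415),(268,418),(182,726),(219,728)],4,(80,140))
p,r=fit("top",u,XM,[.5,.3,0]);print("mallet",p,np.round(r,1).tolist())
print("glue",ray("top",155,135,.13),"dish",ray("top",112,218,.045))
E
```

```text
frame [ 0.5456 -0.1162  0.0846] [[-0.2, 0.0], [0.1, -0.2], [0.3, -0.2], [0.2, 0.0], [-0.1, -0.1], [0.1, 0.0], [-0.1, 0.1], [0.0, 0.2], [-0.0, 0.1], [-0.1, 0.2], [-0.1, -0.1], [-0.0, -0.1]]
eye 0 [ 0.5582 -0.2657  0.048 ]
eye 1 [ 0.5498 -0.166   0.048 ]
eye 2 [ 0.5414 -0.0664  0.048 ]
eye 3 [0.5329 0.0332 0.048 ]
A [0.6844 0.2958 0.2325] [[0.3, -0.1], [-0.8, 0.1], [-0.6, -0.3], [0.6, -0.7], [-0.1, 1.1], [0.5, 0.1]] grasp [0.6104 0.2783 0.016 ]
B [0.6988 0.1765 0.1896] [[0.1, 0.8], [-0.1, -0.1], [-0.2, -0.3], [0.5, -0.5], [-0.5, 0.2], [0.4, 0.0]] grasp [0.6242 0.1622 0.016 ]
C [ 0.4703  0.2741 -0.1508] [[0.1, -0.3], [-0.8, 0.0], [0.5, -0.9], [0.3, 0.1], [-0.1, 0.3], [0.0, 0.6]] grasp [0.3952 0.2855 0.016 ]
D [ 0.4816  0.1745 -0.074 ] [[-0.0, -0.3], [-0.2, -0.1], [-0.1, -0.3], [0.5, 0.3], [-0.3, 0.1], [0.2, 0.4]] grasp [0.4058 0.1802 0.016 ]
mallet [ 0.488   0.3891 -0.0275] [[-0.4, 0.3], [-0.2, -0.4], [0.1, -0.5], [0.5, -0.2], [0.4, 0.5], [-0.3, 0.4]]
glue [0.7929 0.3343 0.13  ] dish [0.5901 0.4582 0.045 ]
```

```bash
cat >> h.py <<'E'
def plan(x,y,z,yaw,flip=None,pitch=0.,quiet=False):
    """tcp target (m), rod yaw; prints shift mm / turn rad in tool axes from measured pose. pitch: tips the fingers"""
    s=read_state();R0=R.from_quat(s["eef_rot"])
    best=None
    for f in (1,-1):
        tz=f*np.array([-np.sin(yaw),np.cos(yaw),0]);tx=np.array([0,0,-1.]);ty=np.cross(tz,tx)
        Rt=R.from_matrix(np.c_[tx,ty,tz])
        if pitch: Rt=R.from_rotvec(pitch*np.array([-np.sin(yaw),np.cos(yaw),0]))*Rt
        rv=(R0.inv()*Rt).as_rotvec()
        if (flip is None and (best is None or np.linalg.norm(rv)<np.linalg.norm(best[1]))) or flip==f: best=(f,rv)
    d=R0.inv().apply(np.array([x,y,z])-s["ee_pos"])*1000
    print("flip",best[0],"row",[round(float(v),1) for v in d]+[round(float(v),4) for v in best[1]],"rows>=%.1f %.1f"%(np.linalg.norm(d)/50,np.degrees(np.linalg.norm(best[1]))/8.59))
def st():
    s=read_state();r=R.from_quat(s["eef_rot"]).as_matrix()
    np.set_printoptions(precision=4,suppress=True)
    print("t",round(s["time"],2),"pos",s["ee_pos"],"x",r[:,0],"z",r[:,2],"F",s["ft_force"].round(2),"w",round(s["width"],4),"q",s["joint_positions"].round(2))
E
python3 - <<'E'
from fit import *
st()
plan(.4058,.1802,.15,-.074)
plan(.4058,.1802,.15,-.074,flip=1)
# scene check
p=[.5456,-.1162,.0846]
im=cv2.imread("pics/scene0.png")
pts=[[-.021,y+.036,.098] for y in (.15,.05,-.05,-.15)]+[[0,y,.066] for y in (.15,.05,-.05,-.15)]
im=cv2.resize(im[180:290,170:320],None,fx=5,fy=5,interpolation=cv2.INTER_CUBIC)
for X in T(p,pts):
    u=(proj("scene",X)-[170,180]+.5)*5-.5; cv2.circle(im,tuple(int(v) for v in u),3,(0,0,255),-1)
cv2.imwrite("pics/chk.png",im)
E
```

```text
t 0.1 pos [0.1532 0.6056 0.2218] x [-0.0002 -0.0013 -1.    ] z [ 0.2452  0.9695 -0.0013] F [-0.07 -0.33 -0.06] w 0.0868 q [-1.35  0.33 -0.06  1.46  0.02  1.35 -0.09]
flip 1 row [72.3, -349.2, -350.4, -0.1737, -0.0013, -0.0] rows>=10.0 1.2
flip 1 row [72.3, -349.2, -350.4, -0.1737, -0.0013, -0.0] rows>=10.0 1.2
```

View pics/chk.png

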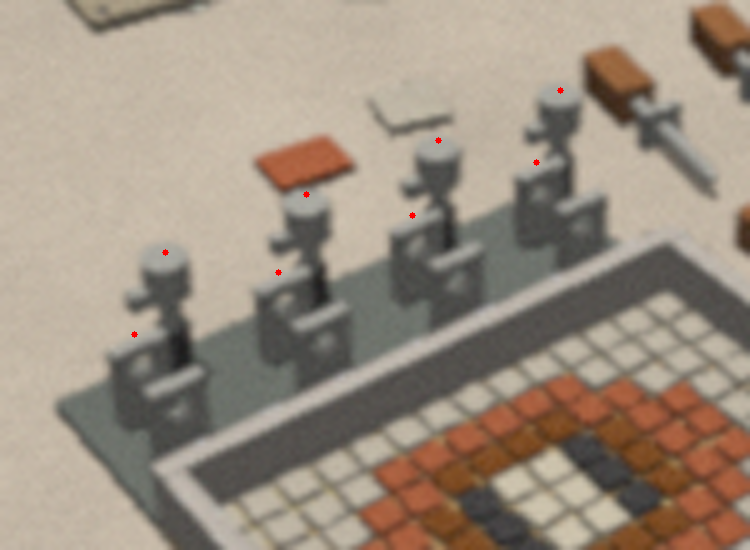

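Call:
{"name": "arm_command", "arguments": {"targets": [[70, 35, -175, -175, -0.087, 0, 0], [70, 72, -349, -350, -0.174, 0, 0], [70, 72, -349, -350, -0.174, 0, 0], [70, 72, -349, -350, -0.174, 0, 0], [70, 72, -349, -350, -0.174, 0, 0], [70, 72, -349, -350, -0.174, 0, 0], [70, 72, -349, -350, -0.174, 0, 0], [70, 72, -349, -350, -0.174, 0, 0], [70, 72, -349, -350, -0.174, 0, 0], [70, 72, -349, -350, -0.174, 0, 0]], "newtons": 40}}

```text
time: 1.1
ee_pos: [0.4063, 0.179, 0.1503]
eef_rot: [-0.481, 0.518, 0.481, 0.518]
ft_force: [0.8, -0.1, -0.4]
width: 0.0628
```

Call:
{"name": "arm_command", "arguments": {"targets": [[70, 0, 0, 0, 0, 0, 0], [70, 0, 0, 0, 0, 0, 0], [70, 0, 0, 0, 0, 0, 0]]}}

```text
time: 1.4
ee_pos: [0.4053, 0.1819, 0.1505]
eef_rot: [-0.481, 0.518, 0.482, 0.518]
ft_force: [0.1, 0.7, 0.8]
width: 0.0632
```

```bash
python3 - <<'E'
from h import *
st(); plan(.4058,.1802,.15,-.074);plan(.4058,.1802,.004,-.074)
im=camera("top")[:,:,::-1]; cv2.imwrite("pics/top1.png",im); crop("top",130,130,290,330,4,"t1.png",im)
E
```

```text
t 1.4 pos [0.4053 0.1819 0.1505] x [-0.0002  0.0003 -1.    ] z [0.0725 0.9974 0.0002] F [0.14 0.65 0.8 ] w 0.0632 q [-0.82 -0.02  0.29  2.02  0.01  1.14  0.97]
flip 1 row [0.5, -0.6, -1.7, 0.0015, 0.0002, -0.0002] rows>=0.0 0.0
flip 1 row [146.5, -0.6, -1.7, 0.0015, 0.0002, -0.0002] rows>=2.9 0.0
```

View pics/t1.png

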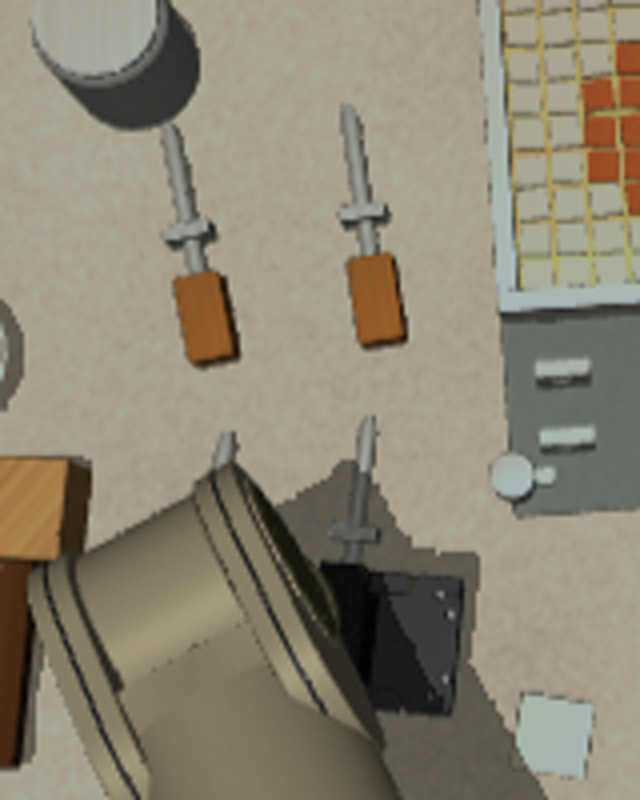

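Call:
{"name": "arm_command", "arguments": {"targets": [[70, 40, 0, -1, 0, 0, 0], [70, 80, 0, -1, 0, 0, 0], [70, 110, 0, -1, 0, 0, 0], [70, 130, 0, -1, 0, 0, 0], [70, 142, 0, -1, 0, 0, 0], [70, 146, 0, -1, 0, 0, 0], [70, 146, 0, -1, 0, 0, 0], [160, 146, 0, -1, 0, 0, 0], [255, 146, 0, -1, 0, 0, 0], [255, 146, 0, -1, 0, 0, 0]]}}

```text
time: 2.45
ee_pos: [0.4061, 0.1803, 0.0052]
eef_rot: [-0.481, 0.518, 0.481, 0.519]
ft_force: [0.2, -0.4, 0.0]
width: 0.0469
```

Call:
{"name": "arm_command", "arguments": {"targets": [[255, 0, 0, 0, 0, 0, 0], [255, 0, 0, 0, 0, 0, 0], [255, 0, 0, 0, 0, 0, 0], [255, 0, 0, 0, 0, 0, 0], [255, -20, 0, 0, 0, 0, 0], [255, -50, 0, 0, 0, 0, 0], [255, -80, 0, 0, 0, 0, 0], [255, -120, 0, 0, 0, 0, 0], [255, -120, 0, 0, 0, 0, 0]]}}

```text
time: 3.35
ee_pos: [0.408, 0.1813, 0.1288]
eef_rot: [-0.481, 0.516, 0.481, 0.521]
ft_force: [-0.5, 0.6, -2.4]
width: 0.0313
```

```bash
python3 - <<'E'
from fit import *
st()
# frame-parallel start for eye0: grasp at -.076 => tcp
F=[.5456,-.1162,.0846]
for dx,dy in ((-.166,-.0),(-.166,-.012),(-.154,-.0)):
    t=T(F,[[dx,-.15+dy,.035]])[0];print(t);plan(t[0],t[1],.124,.0846)
E
```

```text
t 3.35 pos [0.408  0.1813 0.1288] x [ 0.0058  0.0044 -1.    ] z [0.074  0.9972 0.0048] F [-0.53  0.6  -2.43] w 0.0313 q [-0.82  0.    0.3   2.05 -0.    1.08  0.98]
[ 0.3929 -0.2797  0.035 ]
flip 1 row [2.7, -19.0, -460.8, -0.1587, 0.0043, 0.0058] rows>=9.2 1.1
[ 0.3939 -0.2916  0.035 ]
flip 1 row [2.7, -20.9, -472.7, -0.1587, 0.0043, 0.0058] rows>=9.5 1.1
[ 0.4048 -0.2787  0.035 ]
flip 1 row [2.8, -30.8, -458.9, -0.1587, 0.0043, 0.0058] rows>=9.2 1.1
```

Call:
{"name": "arm_command", "arguments": {"targets": [[255, 0, -5, -40, -0.02, 0, 0], [255, 0, -10, -120, -0.06, 0, 0], [255, 0, -21, -473, -0.159, 0.004, 0.006], [255, 0, -21, -473, -0.159, 0.004, 0.006], [255, 0, -21, -473, -0.159, 0.004, 0.006], [255, 0, -21, -473, -0.159, 0.004, 0.006], [255, 0, -21, -473, -0.159, 0.004, 0.006], [255, 0, -21, -473, -0.159, 0.004, 0.006], [255, 0, -21, -473, -0.159, 0.004, 0.006], [255, 0, -21, -473, -0.159, 0.004, 0.006]]}}

```text
time: 4.35
ee_pos: [0.3906, -0.2965, 0.1242]
eef_rot: [-0.52, 0.482, 0.521, 0.476]
ft_force: [1.2, 0.9, -1.3]
width: 0.0319
```

Call:
{"name": "arm_command", "arguments": {"targets": [[255, 0, 0, 0, 0, 0, 0], [255, 0, 0, 0, 0, 0, 0], [255, 0, 0, 0, 0, 0, 0]]}}

```text
time: 4.65
ee_pos: [0.3917, -0.292, 0.1239]
eef_rot: [-0.52, 0.48, 0.522, 0.475]
ft_force: [-1.0, 0.7, -1.6]
width: 0.0314
```

```bash
python3 - <<'E'
from fit import *
st()
F=[.5456,-.1162,.0846]
t=T(F,[[-.166,-.162,.0375]])[0];plan(t[0],t[1],.0375,.0846)
im=camera("top")[:,:,::-1]; cv2.imwrite("pics/top2.png",im); crop("top",240,180,440,330,4,"t2.png",im)
im=camera("scene")[:,:,::-1]; cv2.imwrite("pics/scene2.png",im); crop("scene",110,160,310,310,4,"s2.png",im)
E
```

```text
t 4.65 pos [ 0.3917 -0.292   0.1239] x [-0.007  -0.0032 -1.    ] z [-0.0863  0.9963 -0.0026] F [-0.97  0.67 -1.58] w 0.0314 q [-0.3   0.15  0.92  1.97 -0.12  1.09  2.33]
flip 1 row [86.3, -2.8, 0.4, 0.0018, -0.0026, -0.0072] rows>=1.7 0.1
```

View pics/t2.png

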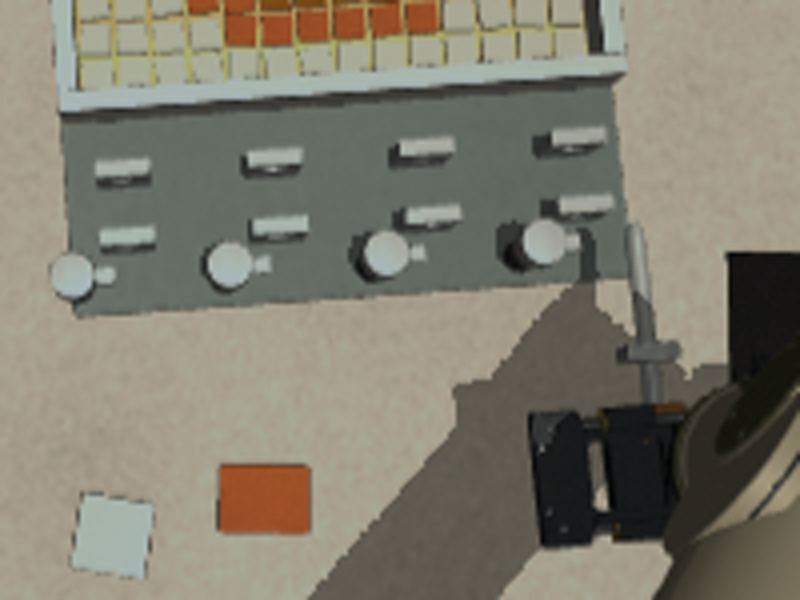

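View pics/s2.png

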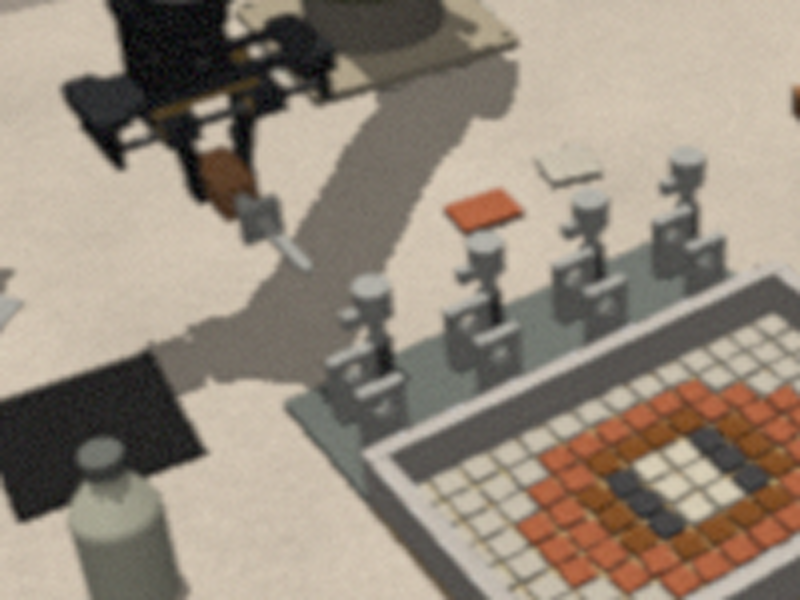

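```bash
python3 - <<'E'
from fit import *
np.set_printoptions(precision=4,suppress=True)
st()
s=read_state();p=s["ee_pos"]
# expected: rod pose from TCP
yaw=.0846;ex=[p[0]+.076*np.cos(yaw),p[1]+.076*np.sin(yaw),yaw]
dz=p[2]+.0105
X=[[.075,0,dz],[-.005,.016,dz+.016],[-.005,-.016,dz+.016]]
for n,o in(("top",(240,180)),("scene",(110,160))):
    print(n,[((proj(n,x)-o+.5)*4-.5).round(1) for x in T(ex,X)])
E
```

```text
t 4.75 pos [ 0.392  -0.2919  0.1242] x [-0.0061 -0.0031 -1.    ] z [-0.0871  0.9962 -0.0025] F [ 0.15 -0.17 -1.46] w 0.0316 q [-0.3   0.15  0.92  1.97 -0.12  1.09  2.33]
top [array([633.2, 222.3]), array([628.2, 352.6]), array([681.1, 348.8])]
scene [array([310.8, 268.4]), array([278.2, 192.9]), array([238.9, 207.3])]
```

Call:
{"name": "arm_command", "arguments": {"targets": [[255, 30, -2, 0, 0, 0, 0], [255, 60, -2, 0, 0, 0, 0], [255, 80, -2, 0, 0, -0.002, -0.006], [255, 86, -2, 0, 0, -0.002, -0.006], [255, 86, -2, 4, 0, -0.002, -0.006], [255, 86, -2, 10, 0, -0.002, -0.006], [255, 86, -2, 12, 0, -0.002, -0.006], [255, 86, -2, 12, 0, -0.002, -0.006]]}}

```text
time: 5.55
ee_pos: [0.393, -0.2809, 0.0393]
eef_rot: [0.522, -0.478, -0.52, -0.478]
ft_force: [0.3, -1.2, -1.6]
width: 0.0317
```

```bash
python3 - <<'E'
from fit import *
st()
F=[.5456,-.1162,.0846]
t=T(F,[[-.166,-.15,.0375]])[0];plan(t[0],t[1],.0375,.0846)
t=T(F,[[-.076,-.15,.0375]])[0];plan(t[0],t[1],.0375,.0846)
im=camera("top")[:,:,::-1]; crop("top",340,200,440,280,8,"t3.png",im)
im=camera("scene")[:,:,::-1]; crop("scene",160,200,240,280,8,"s3.png",im)
p=read_state()["ee_pos"];yaw=.0846;ex=[p[0]+.076*np.cos(yaw),p[1]+.076*np.sin(yaw),yaw]
dz=p[2]+.0105
X=[[.075,0,dz],[-.005,.016,dz+.016],[-.005,-.016,dz+.016]]
for n,o in(("top",(340,200)),("scene",(160,200))):
    print(n,[((proj(n,x)-o+.5)*8-.5).round(1) for x in T(ex,X)],[((proj(n,x)-o+.5)*8-.5).round(1) for x in T(F,[[0,-.15,.066],[-.021,-.114,.098],[0,-.15,.048]])])
E
```

```text
t 5.55 pos [ 0.393  -0.2809  0.0393] x [ 0.0016 -0.0012 -1.    ] z [-0.0862  0.9963 -0.0013] F [ 0.32 -1.16 -1.61] w 0.0317 q [-0.24  0.29  0.86  2.06 -0.28  0.91  2.44]
flip 1 row [1.7, 0.1, 1.2, 0.0018, -0.0013, 0.0015] rows>=0.0 0.0
flip 1 row [1.9, -89.9, 1.0, 0.0018, -0.0013, 0.0015] rows>=1.8 0.0
top [array([372.3, 315.7]), array([360.6, 559.5]), array([459.3, 552.4])] [array([373.3, 263.6]), array([289.6, 323.6]), array([361.3, 270.8])]
scene [array([276.4, 390.4]), array([211.7, 238.7]), array([137. , 268.6])] [array([294.8, 375.5]), array([344.5, 244.4]), array([300. , 412.6])]
```

View pics/t3.png

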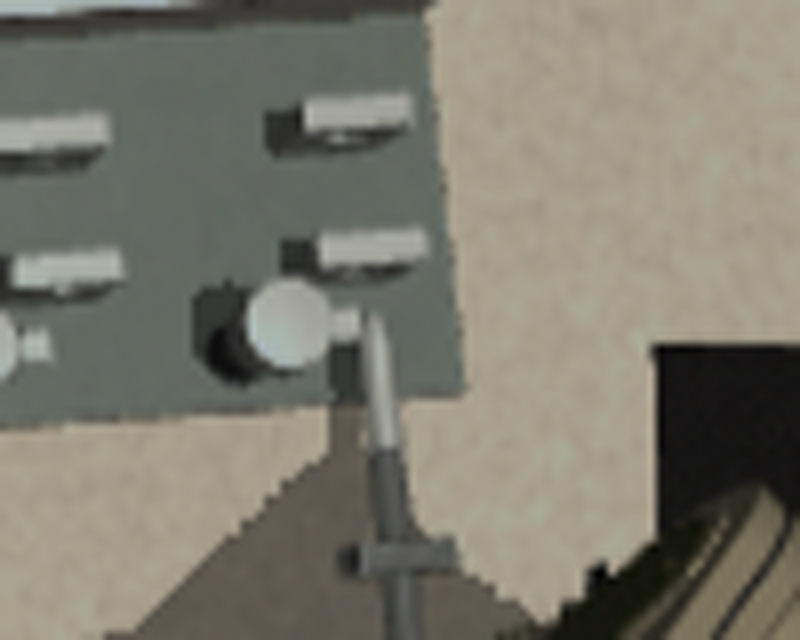

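View pics/s3.png

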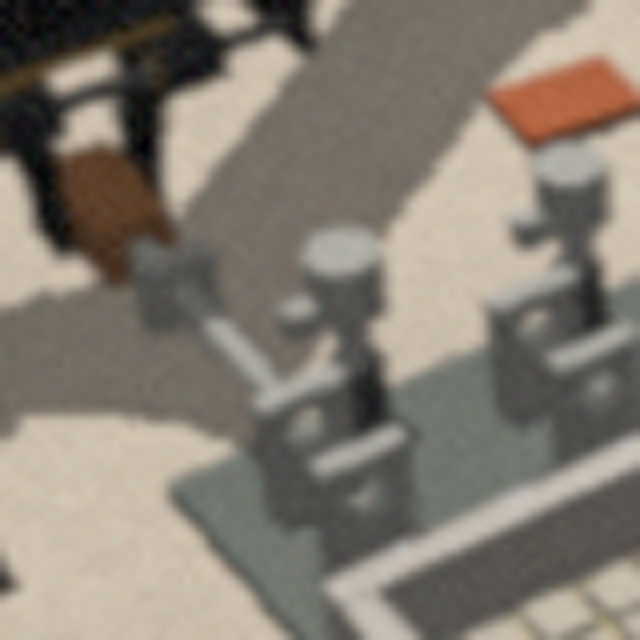

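Call:
{"name": "arm_command", "arguments": {"targets": [[255, 1.7, 0, 1, 0, 0, 0], [255, 1.7, -8, 1, 0, 0, 0], [255, 1.7, -16, 1, 0, 0, 0], [255, 1.7, -24, 1, 0, 0, 0], [255, 1.7, -28, 1, 0, 0, 0], [255, 1.7, -28, 1, 0, 0, 0]]}}

```text
time: 6.25
ee_pos: [0.4209, -0.2781, 0.0367]
eef_rot: [0.521, -0.479, -0.521, -0.478]
ft_force: [1.0, -0.7, -1.5]
width: 0.0318
```

```bash
cat >> h.py <<'E'
def chk(name,eye,grasp=.076,dzr=.0105):
    from fit import T
    F=[.5456,-.1162,.0846];st()
    y=-.15+.1*eye
    t=T(F,[[-grasp,y,.0375]])[0];plan(t[0],t[1],.048-dzr,.0846)
    c=proj("top",T(F,[[-.05,y,.05]])[0]).astype(int)
    im=camera("top")[:,:,::-1]; a=im[c[1]-45:c[1]+45,c[0]-50:c[0]+50]
    c=proj("scene",T(F,[[-.03,y,.05]])[0]).astype(int)
    im=camera("scene")[:,:,::-1]; b=im[c[1]-45:c[1]+45,c[0]-50:c[0]+50]
    cv2.imwrite("pics/"+name,cv2.resize(np.vstack([a,b]),None,fx=3.3,fy=3.3,interpolation=cv2.INTER_CUBIC))
E
python3 -c "
from h import *
chk('c1.png',0)"
```

```text
t 6.25 pos [ 0.4209 -0.2781  0.0367] x [-0.0001 -0.002  -1.    ] z [-0.0858  0.9963 -0.002 ] F [ 1.01 -0.68 -1.47] w 0.0318 q [-0.23  0.35  0.83  2.01 -0.32  0.92  2.43]
flip 1 row [-0.8, -62.0, 0.7, 0.0013, -0.002, -0.0002] rows>=1.2 0.0
```

View pics/c1.png

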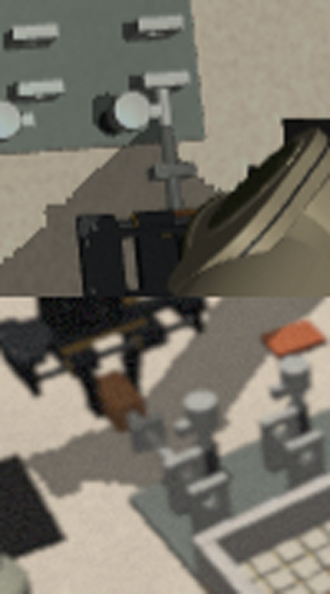

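Call:
{"name": "arm_command", "arguments": {"targets": [[255, -1, -8, 1, 0, 0, 0], [255, -1, -16, 1, 0, 0, 0], [255, -1, -24, 1, 0, 0, 0], [255, -1, -32, 1, 0, 0, 0], [255, -1, -40, 1, 0, 0, 0], [255, -1, -48, 1, 0, 0, 0], [255, -1, -52, 1, 0, 0, 0], [255, -1, -52, 1, 0, 0, 0]]}}

```text
time: 7.15
ee_pos: [0.4723, -0.2726, 0.0376]
eef_rot: [0.521, -0.479, -0.521, -0.478]
ft_force: [-1.0, -0.7, -1.7]
width: 0.0319
```

```bash
python3 -c "
from h import *
chk('c2.png',0)"
```

```text
t 7.15 pos [ 0.4723 -0.2726  0.0376] x [-0.0003 -0.0017 -1.    ] z [-0.0857  0.9963 -0.0017] F [-0.95 -0.67 -1.71] w 0.0319 q [-0.22  0.44  0.79  1.9  -0.38  0.96  2.4 ]
flip 1 row [0.1, -10.3, -0.4, 0.0012, -0.0017, -0.0004] rows>=0.2 0.0
```

View pics/c2.png

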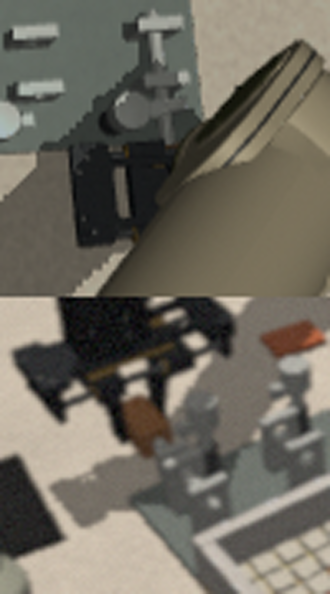

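Call:
{"name": "arm_command", "arguments": {"targets": [[255, 0, -4, 0, 0, 0, 0], [255, 0, -8, 0, 0, 0, 0], [255, 0, -11, 0, 0, 0, 0], [255, 0, -13, 0, 0, 0, 0], [255, 0, -13, 0, 0, 0, 0]]}}

```text
time: 7.75
ee_pos: [0.4827, -0.2717, 0.0371]
eef_rot: [-0.52, 0.48, 0.522, 0.477]
ft_force: [-9.1, 0.6, 2.5]
width: 0.0318
```

```bash
python3 -c "
from h import *
chk('c3.png',0)"
```

```text
t 7.75 pos [ 0.4827 -0.2717  0.0371] x [-0.0041 -0.0005 -1.    ] z [-0.0842  0.9964 -0.0001] F [-9.15  0.63  2.52] w 0.0318 q [-0.22  0.46  0.79  1.88 -0.39  0.97  2.4 ]
flip 1 row [-0.4, 0.2, -0.4, -0.0003, -0.0001, -0.0042] rows>=0.0 0.0
```

View pics/c3.png

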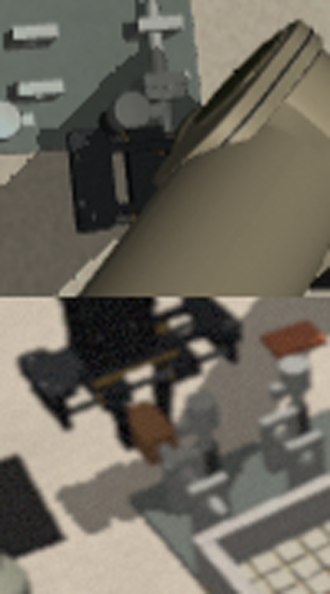

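Call:
{"name": "arm_command", "arguments": {"targets": [[70, 0, -10, 0, 0, 0, 0], [70, 0, -10, 0, 0, 0, 0], [70, 0, -10, 0, 0, 0, 0], [70, -10, -10, 0, 0, 0, 0], [70, -50, -10, 0, 0, 0, 0], [70, -100, -5, 0, 0, 0, 0], [70, -100, 20, 0, 0, 0, 0], [70, -100, 50, 0, 0, 0, 0]]}}

```text
time: 8.65
ee_pos: [0.4355, -0.2763, 0.1396]
eef_rot: [0.522, -0.478, -0.52, -0.478]
ft_force: [-0.2, -0.9, -0.3]
width: 0.0629
```

```bash
python3 -c "
from h import *
st();plan(.3952,.2855,.13,-.1508)
im=camera('top')[:,:,::-1]; cv2.imwrite('pics/top4.png',im)"
```

```text
t 8.65 pos [ 0.4355 -0.2763  0.1396] x [ 0.003  -0.0026 -1.    ] z [-0.0858  0.9963 -0.0029] F [-0.25 -0.86 -0.28] w 0.0629 q [-0.34  0.2   0.91  1.89 -0.18  1.12  2.3 ]
flip 1 row [8.0, -8.0, 563.2, 0.2368, -0.0026, 0.0031] rows>=11.3 1.6
```

View pics/top4.png

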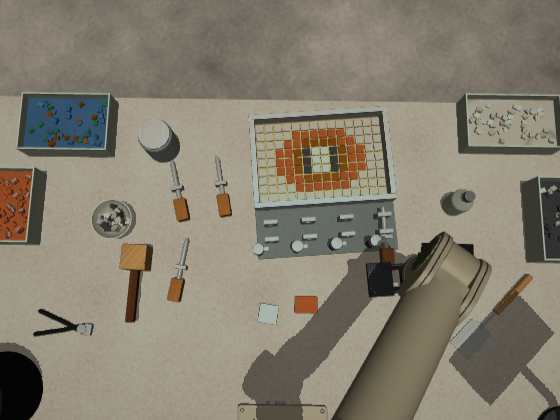

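Call:
{"name": "arm_command", "arguments": {"targets": [[70, 8, -8, 563, 0.237, 0, 0], [70, 8, -8, 563, 0.237, 0, 0], [70, 8, -8, 563, 0.237, 0, 0], [70, 8, -8, 563, 0.237, 0, 0], [70, 8, -8, 563, 0.237, 0, 0], [70, 8, -8, 563, 0.237, 0, 0], [70, 8, -8, 563, 0.237, 0, 0], [70, 8, -8, 563, 0.237, 0, 0], [70, 8, -8, 563, 0.237, 0, 0], [70, 8, -8, 563, 0.237, 0, 0]]}}

```text
time: 9.7
ee_pos: [0.4012, 0.1998, 0.1312]
eef_rot: [-0.461, 0.536, 0.46, 0.537]
ft_force: [1.5, -0.0, -1.1]
width: 0.0633
```

Call:
{"name": "arm_command", "arguments": {"targets": [[70, 0, 0, 60, 0, 0, 0], [70, 0, 0, 60, 0, 0, 0], [70, 0, 0, 60, 0, 0, 0], [70, 0, 0, 60, 0, 0, 0]]}}

```text
time: 10.1
ee_pos: [0.4107, 0.2557, 0.1305]
eef_rot: [-0.461, 0.537, 0.46, 0.536]
ft_force: [0.9, -0.6, 0.5]
width: 0.0631
```

```bash
python3 -c "
from h import *
st();plan(.3952,.2855,.13,-.1508);plan(.3952,.2855,.0045,-.1508)"
```

```text
t 10.1 pos [0.4107 0.2557 0.1305] x [-0.0002 -0.0022 -1.    ] z [ 0.1527  0.9883 -0.0022] F [ 0.9  -0.63  0.5 ] w 0.0631 q [-1.02  0.09  0.39  1.96 -0.04  1.1   0.8 ]
flip 1 row [0.4, 19.9, 27.0, -0.0025, -0.0022, 0.0001] rows>=0.7 0.0
flip 1 row [125.9, 19.9, 27.3, -0.0025, -0.0022, 0.0001] rows>=2.6 0.0
```

Call:
{"name": "arm_command", "arguments": {"targets": [[70, 0, 20, 27, 0, 0, 0], [70, 30, 20, 27, 0, 0, 0], [70, 70, 20, 27, 0, 0, 0], [70, 105, 20, 27, 0, 0, 0], [70, 120, 20, 27, 0, 0, 0], [70, 126, 20, 27, 0, 0, 0], [70, 126, 20, 27, 0, 0, 0], [255, 126, 20, 27, 0, 0, 0], [255, 126, 20, 27, 0, 0, 0], [255, 126, 20, 27, 0, 0, 0]]}}

```text
time: 11.1
ee_pos: [0.3952, 0.2872, 0.0052]
eef_rot: [-0.461, 0.536, 0.46, 0.537]
ft_force: [0.0, 0.4, -0.0]
width: 0.0465
```

Call:
{"name": "arm_command", "arguments": {"targets": [[255, 0, 0, 0, 0, 0, 0], [255, 0, 0, 0, 0, 0, 0], [255, 0, 0, 0, 0, 0, 0], [255, -20, 0, 0, 0, 0, 0], [255, -60, 0, 0, 0, 0, 0], [255, -100, 0, 0, 0, 0, 0], [255, -120, 0, 0, 0, 0, 0], [255, -120, 0, -50, 0, 0, 0]]}}

```text
time: 11.9
ee_pos: [0.3887, 0.2428, 0.1276]
eef_rot: [-0.463, 0.533, 0.462, 0.537]
ft_force: [1.3, -2.6, -1.0]
width: 0.0315
```

```bash
python3 - <<'E'
from fit import *
st()
F=[.5456,-.1162,.0846]
t=T(F,[[-.166,-.05-.012,.0375]])[0];plan(t[0],t[1],.124,.0846)
E
```

```text
t 11.9 pos [0.3887 0.2428 0.1276] x [ 0.0052  0.0036 -1.    ] z [0.1449 0.9894 0.0043] F [ 1.29 -2.59 -0.96] w 0.0315 q [-1.04  0.03  0.39  2.03 -0.01  1.08  0.78]
flip 1 row [2.0, -59.7, -430.8, -0.23, 0.0038, 0.0051] rows>=8.7 1.5
```

Call:
{"name": "arm_command", "arguments": {"targets": [[255, 2, -60, -431, -0.23, 0.004, 0.005], [255, 2, -60, -431, -0.23, 0.004, 0.005], [255, 2, -60, -431, -0.23, 0.004, 0.005], [255, 2, -60, -431, -0.23, 0.004, 0.005], [255, 2, -60, -431, -0.23, 0.004, 0.005], [255, 2, -60, -431, -0.23, 0.004, 0.005], [255, 2, -60, -431, -0.23, 0.004, 0.005], [255, 2, -60, -431, -0.23, 0.004, 0.005], [255, 2, -60, -431, -0.23, 0.004, 0.005], [255, 2, -60, -431, -0.23, 0.004, 0.005]]}}

```text
time: 12.9
ee_pos: [0.3804, -0.2021, 0.1232]
eef_rot: [0.518, -0.485, -0.517, -0.479]
ft_force: [-0.9, 0.6, -1.9]
width: 0.032
```

Call:
{"name": "arm_command", "arguments": {"targets": [[255, 0, 0, 0, 0, 0, 0], [255, 0, 0, 0, 0, 0, 0]]}}

```text
time: 13.1
ee_pos: [0.3813, -0.1964, 0.1227]
eef_rot: [-0.519, 0.482, 0.52, 0.477]
ft_force: [-0.3, -0.5, -1.5]
width: 0.0319
```

```bash
python3 - <<'E'
from fit import *
st()
F=[.5456,-.1162,.0846]
t=T(F,[[-.166,-.05-.012,.0375]])[0];plan(t[0],t[1],.0375,.0846)
chk('c4.png',1)
E
```

```text
t 13.1 pos [ 0.3813 -0.1964  0.1227] x [-0.006  -0.0048 -1.    ] z [-0.0796  0.9968 -0.0043] F [-0.28 -0.54 -1.54] w 0.0319 q [-0.66 -0.1   1.    2.11  0.11  1.09  1.94]
flip 1 row [85.2, -5.1, 4.5, -0.005, -0.0043, -0.0063] rows>=1.7 0.1
t 13.1 pos [ 0.3813 -0.1964  0.1227] x [-0.006  -0.0048 -1.    ] z [-0.0796  0.9968 -0.0043] F [-0.28 -0.54 -1.54] w 0.0319 q [-0.66 -0.1   1.    2.11  0.11  1.09  1.94]
flip 1 row [84.5, -95.0, 16.9, -0.005, -0.0043, -0.0063] rows>=2.6 0.1
```

View pics/c4.png

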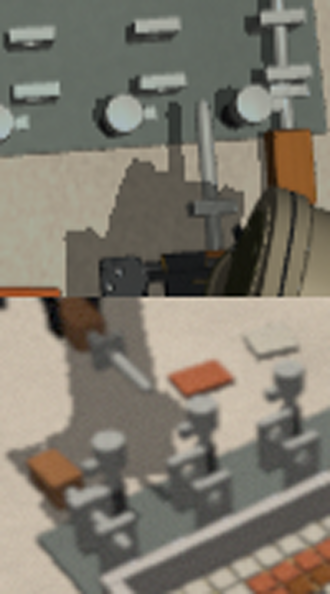

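Call:
{"name": "arm_command", "arguments": {"targets": [[255, 20, -5, 4, -0.005, -0.004, -0.006], [255, 50, -5, 4, -0.005, -0.004, -0.006], [255, 75, -5, 4, -0.005, -0.004, -0.006], [255, 85, -5, 4, -0.005, -0.004, -0.006], [255, 85, -5, 8, -0.005, -0.004, -0.006], [255, 85, -5, 14, -0.005, -0.004, -0.006], [255, 85, -5, 17, -0.005, -0.004, -0.006], [255, 85, -5, 17, -0.005, -0.004, -0.006], [255, 85, -5, 17, -0.005, -0.004, -0.006]]}}

```text
time: 14.1
ee_pos: [0.3851, -0.1803, 0.0384]
eef_rot: [0.521, -0.478, -0.52, -0.479]
ft_force: [-0.1, -0.1, -1.8]
width: 0.0319
```

```bash
python3 - <<'E'
from h import *
chk('c5.png',1)
E
```

```text
t 14.1 pos [ 0.3851 -0.1803  0.0384] x [ 0.0019  0.     -1.    ] z [-0.0839  0.9965 -0.0001] F [-0.1  -0.12 -1.82] w 0.0319 q [-0.66  0.14  1.06  2.2  -0.17  0.87  2.16]
flip 1 row [1.1, -89.3, 0.3, -0.0006, -0.0001, 0.0019] rows>=1.8 0.0
```

View pics/c5.png

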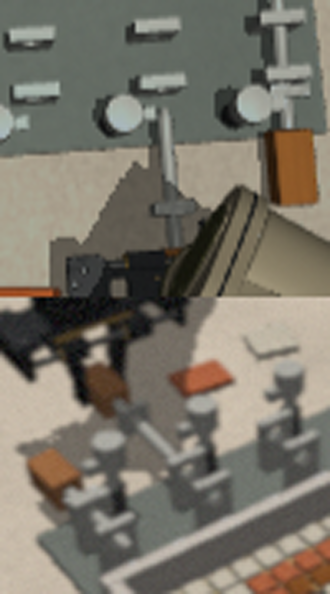

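Call:
{"name": "arm_command", "arguments": {"targets": [[255, 1, -8, 0, 0, 0, 0], [255, 1, -16, 0, 0, 0, 0], [255, 1, -24, 0, 0, 0, 0], [255, 1, -32, 0, 0, 0, 0], [255, 1, -40, 0, 0, 0, 0], [255, 1, -40, 0, 0, 0, 0]]}}

```text
time: 14.8
ee_pos: [0.4255, -0.1774, 0.037]
eef_rot: [0.521, -0.479, -0.52, -0.478]
ft_force: [0.4, -0.6, -1.3]
width: 0.0316
```

Call:
{"name": "arm_command", "arguments": {"targets": [[255, 0, -8, 0, 0, 0, 0], [255, 0, -16, 0, 0, 0, 0], [255, 0, -24, 0, 0, 0, 0], [255, 0, -32, 0, 0, 0, 0], [255, 0, -38, 0, 0, 0, 0], [255, 0, -38, 0, 0, 0, 0]]}}

```text
time: 15.4
ee_pos: [0.4631, -0.1742, 0.0369]
eef_rot: [0.521, -0.479, -0.52, -0.478]
ft_force: [0.8, 0.4, -1.7]
width: 0.0317
```

```bash
python3 - <<'E'
from h import *
chk('c6.png',1)
E
```

```text
t 15.4 pos [ 0.4631 -0.1742  0.0369] x [ 0.0005 -0.0014 -1.    ] z [-0.0837  0.9965 -0.0014] F [ 0.76  0.38 -1.74] w 0.0317 q [-0.55  0.36  0.94  2.03 -0.36  0.92  2.24]
flip 1 row [-0.6, -11.1, 0.8, -0.0008, -0.0014, 0.0004] rows>=0.2 0.0
```

View pics/c6.png

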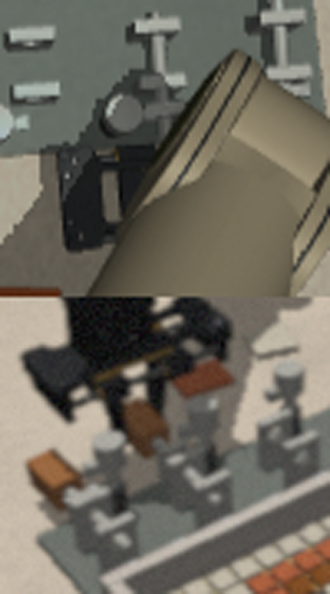

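Call:
{"name": "arm_command", "arguments": {"targets": [[255, 0, -5, 1, 0, 0, 0], [255, 0, -9, 1, 0, 0, 0], [255, 0, -12, 1, 0, 0, 0], [255, 0, -14, 1, 0, 0, 0], [255, 0, -14, 1, 0, 0, 0]]}}

```text
time: 16.0
ee_pos: [0.4743, -0.1722, 0.0363]
eef_rot: [-0.519, 0.48, 0.521, 0.478]
ft_force: [-8.2, -0.1, 0.8]
width: 0.0317
```

Call:
{"name": "arm_command", "arguments": {"targets": [[70, 0, -2, 0, 0, 0, 0], [70, 0, -2, 0, 0, 0, 0], [70, 0, -2, 0, 0, 0, 0], [70, -10, 0, 0, 0, 0, 0], [70, -50, 0, 0, 0, 0, 0], [70, -100, 0, 0, 0, 0, 0], [70, -100, 20, 0, 0, 0, 0], [70, -100, 50, 0, 0, 0, 0]]}}

```text
time: 16.8
ee_pos: [0.4274, -0.1768, 0.1384]
eef_rot: [0.522, -0.479, -0.519, -0.479]
ft_force: [-1.2, -1.0, 1.7]
width: 0.0631
```

```bash
python3 -c "
from h import *
chk('c7.png',1)
im=camera('top')[:,:,::-1]; cv2.imwrite('pics/top5.png',im)
crop('top',140,140,240,230,6,'t5.png',im);plan(.6242,.1622,.13,.1896)"
```

```text
t 16.8 pos [ 0.4274 -0.1768  0.1384] x [ 0.003  -0.0025 -1.    ] z [-0.0835  0.9965 -0.0027] F [-1.16 -0.96  1.68] w 0.0631 q [-0.78  0.01  1.1   2.03 -0.    1.11  1.98]
flip 1 row [101.1, -46.6, 0.7, -0.001, -0.0027, 0.0028] rows>=2.2 0.0
flip 1 row [9.5, -225.7, 320.5, -0.1072, 0.0035, 0.0036] rows>=7.8 0.7
```

View pics/c7.png

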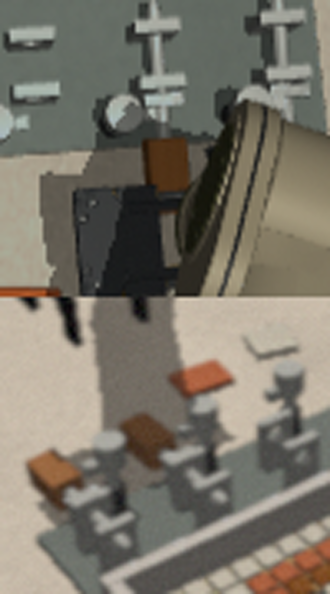

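View pics/top5.png

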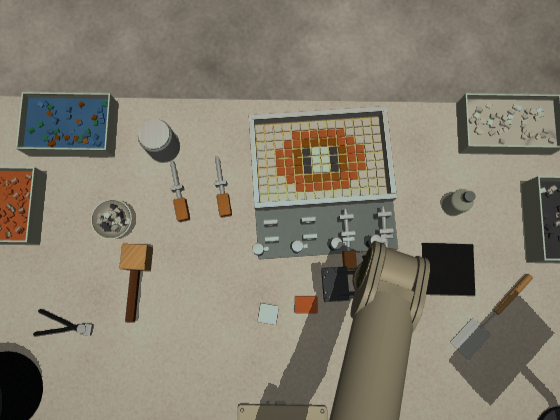

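Call:
{"name": "arm_command", "arguments": {"targets": [[70, 0, -226, 320, -0.107, 0.003, 0.004], [70, 0, -226, 320, -0.107, 0.003, 0.004], [70, 0, -226, 320, -0.107, 0.003, 0.004], [70, 0, -226, 320, -0.107, 0.003, 0.004], [70, 0, -226, 320, -0.107, 0.003, 0.004], [70, 0, -226, 320, -0.107, 0.003, 0.004], [70, 0, -226, 320, -0.107, 0.003, 0.004], [70, 0, -226, 320, -0.107, 0.003, 0.004], [70, 0, -226, 320, -0.107, 0.003, 0.004], [70, 0, -226, 320, -0.107, 0.003, 0.004]]}}

```text
time: 17.95
ee_pos: [0.6252, 0.1626, 0.1354]
eef_rot: [0.546, -0.452, -0.546, -0.447]
ft_force: [-0.9, -0.7, 0.3]
width: 0.0631
```

Call:
{"name": "arm_command", "arguments": {"targets": [[70, 0, 0, 0, 0, 0, 0], [70, 0, 0, 0, 0, 0, 0]]}}

```text
time: 18.15
ee_pos: [0.6248, 0.1603, 0.1368]
eef_rot: [0.545, -0.453, -0.545, -0.449]
ft_force: [-0.7, 0.1, 0.0]
width: 0.063
```

```bash
python3 -c "
from h import *
st();plan(.6242,.1622,.0045,.1896)
im=camera('top')[:,:,::-1]
crop('top',140,140,260,260,5,'t6.png',im)"
```

```text
t 18.15 pos [0.6248 0.1603 0.1368] x [-0.0033 -0.0043 -1.    ] z [-0.1874  0.9823 -0.0037] F [-0.75  0.12  0.04] w 0.063 q [-0.91  0.55  0.82  1.54 -0.41  1.24  1.73]
flip 1 row [132.3, -0.3, 2.5, -0.0011, -0.0036, -0.004] rows>=2.6 0.0
```

View pics/t6.png

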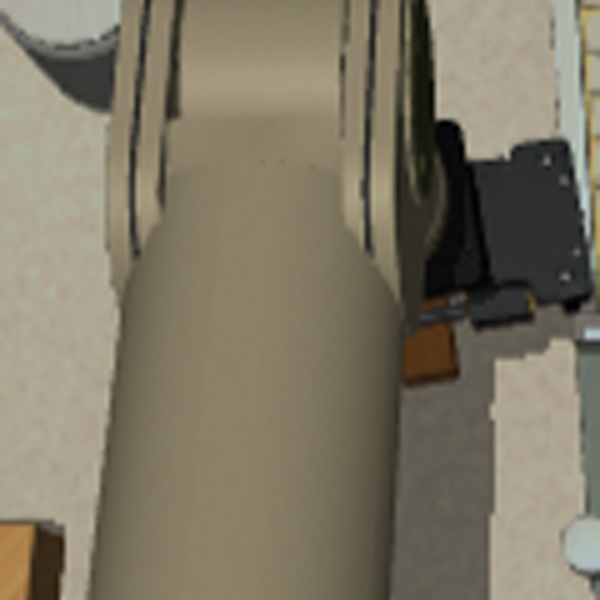

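Call:
{"name": "arm_command", "arguments": {"targets": [[70, 40, 0, 2, 0, -0.004, -0.004], [70, 80, 0, 2, 0, -0.004, -0.004], [70, 110, 0, 2, 0, -0.004, -0.004], [70, 125, 0, 2, 0, -0.004, -0.004], [70, 132, 0, 2, 0, -0.004, -0.004], [70, 132, 0, 2, 0, -0.004, -0.004], [255, 132, 0, 2, 0, -0.004, -0.004], [255, 132, 0, 2, 0, -0.004, -0.004], [255, 132, 0, 2, 0, -0.004, -0.004], [255, 132, 0, 2, 0, -0.004, -0.004]]}}

```text
time: 19.2
ee_pos: [0.6244, 0.1632, 0.0053]
eef_rot: [0.545, -0.45, -0.545, -0.451]
ft_force: [0.1, 0.2, -0.6]
width: 0.0387
```

```bash
python3 -c "
from h import *
st()
im=camera('scene')[:,:,::-1]
crop('scene',220,60,480,270,3,'s6.png',im)"
```

```text
t 19.2 pos [0.6244 0.1632 0.0053] x [ 0.0008  0.0009 -1.    ] z [-0.1892  0.9819  0.0007] F [ 0.09  0.2  -0.6 ] w 0.0387 q [-0.86  0.69  0.73  1.64 -0.52  1.02  1.8 ]
```

View pics/s6.png

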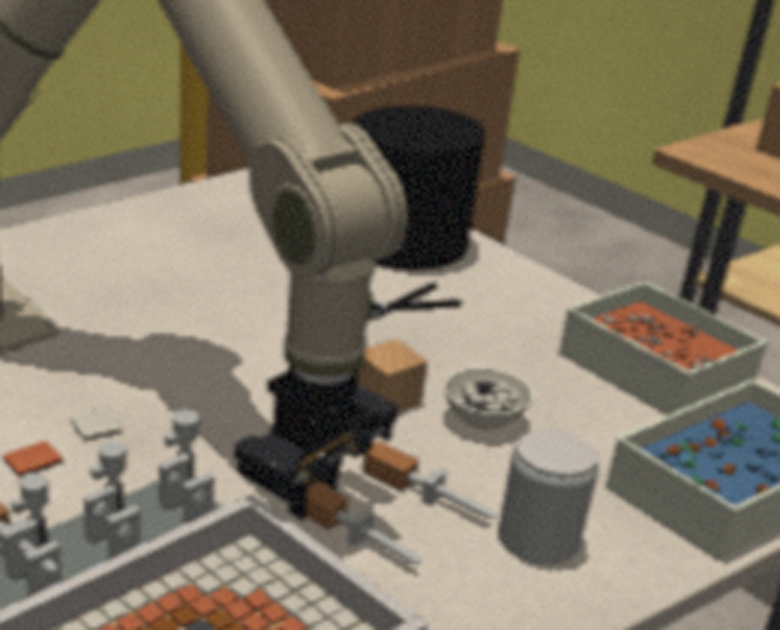

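Call:
{"name": "arm_command", "arguments": {"targets": [[255, 0, 0, 0, 0, 0, 0], [255, 0, 0, 0, 0, 0, 0], [255, 0, 0, 0, 0, 0, 0], [255, -20, 0, 0, 0, 0, 0], [255, -60, 0, 0, 0, 0, 0], [255, -100, 0, 0, 0, 0, 0], [255, -130, 10, 0, 0, 0, 0], [255, -130, 40, 0, 0, 0, 0]]}}

```text
time: 20.05
ee_pos: [0.5879, 0.1554, 0.1386]
eef_rot: [0.547, -0.448, -0.544, -0.452]
ft_force: [-0.1, 0.5, -0.5]
width: 0.0316
```

```bash
python3 - <<'E'
from fit import *
st()
F=[.5456,-.1162,.0846]
t=T(F,[[-.164,.05-.012,.0375]])[0];plan(t[0],t[1],.124,.0846)
E
```

```text
t 20.05 pos [0.5879 0.1554 0.1386] x [ 0.0069  0.0017 -1.    ] z [-0.1887  0.982   0.0004] F [-0.08  0.53 -0.49] w 0.0316 q [-0.99  0.45  0.85  1.66 -0.36  1.19  1.71]
flip 1 row [12.8, 252.0, -203.7, 0.1052, 0.0008, 0.0071] rows>=6.5 0.7
```

Call:
{"name": "arm_command", "arguments": {"targets": [[255, 0, 120, -50, 0.05, 0, 0.003], [255, 0, 120, -50, 0.05, 0, 0.003], [255, 0, 120, -50, 0.05, 0, 0.003], [255, 13, 252, -204, 0.105, 0, 0.007], [255, 13, 252, -204, 0.105, 0, 0.007], [255, 13, 252, -204, 0.105, 0, 0.007], [255, 13, 252, -204, 0.105, 0, 0.007], [255, 13, 252, -204, 0.105, 0, 0.007], [255, 13, 252, -204, 0.105, 0, 0.007], [255, 13, 252, -204, 0.105, 0, 0.007]]}}

```text
time: 21.05
ee_pos: [0.3762, -0.092, 0.1217]
eef_rot: [-0.519, 0.48, 0.523, 0.476]
ft_force: [0.1, 0.0, -0.6]
width: 0.0316
```

```bash
python3 - <<'E'
from fit import *
F=[.5456,-.1162,.0846]
t=T(F,[[-.164,.05-.012,.0375]])[0];plan(t[0],t[1],.0375,.0846)
chk('c8.png',2)
E
```

```text
flip 1 row [84.1, -3.3, -0.5, 0.001, 0.0003, -0.0067] rows>=1.7 0.0
t 21.05 pos [ 0.3762 -0.092   0.1217] x [-0.0067 -0.0003 -1.    ] z [-0.0855  0.9963  0.0003] F [ 0.11  0.   -0.65] w 0.0316 q [-1.01 -0.35  1.01  2.2   0.33  1.16  1.49]
flip 1 row [83.6, -91.3, 11.5, 0.001, 0.0003, -0.0067] rows>=2.5 0.0
```

View pics/c8.png

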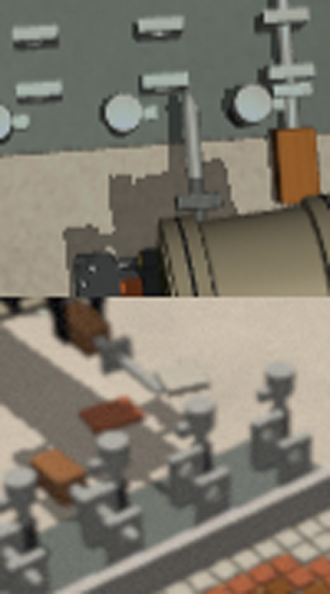

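Call:
{"name": "arm_command", "arguments": {"targets": [[255, 20, -3, 0, 0, 0, -0.006], [255, 50, -3, 0, 0, 0, -0.006], [255, 75, -3, 0, 0, 0, -0.006], [255, 84, -3, 0, 0, 0, -0.006], [255, 84, -3, 4, 0, 0, -0.006], [255, 84, -3, 9, 0, 0, -0.006], [255, 84, -3, 12, 0, 0, -0.006], [255, 84, -3, 12, 0, 0, -0.006], [255, 84, -3, 12, 0, 0, -0.006]]}}

```text
time: 22.05
ee_pos: [0.3778, -0.0801, 0.038]
eef_rot: [-0.521, 0.478, 0.521, 0.479]
ft_force: [-1.2, -0.3, -1.7]
width: 0.0316
```

```bash
python3 - <<'E'
from h import *
chk('c9.png',2)
E
```

```text
t 22.05 pos [ 0.3778 -0.0801  0.038 ] x [ 0.0002  0.0015 -1.    ] z [-0.0853  0.9964  0.0015] F [-1.25 -0.26 -1.7 ] w 0.0316 q [-1.17 -0.1   1.27  2.3   0.12  0.88  1.68]
flip 1 row [0.5, -88.2, -0.2, 0.0008, 0.0015, 0.0003] rows>=1.8 0.0
```

View pics/c9.png

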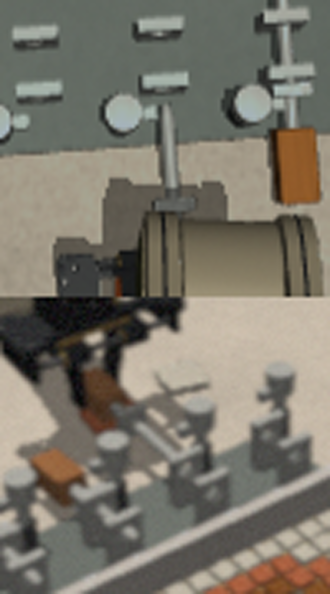

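Call:
{"name": "arm_command", "arguments": {"targets": [[255, 0, -8, 0, 0, 0, 0], [255, 0, -16, 0, 0, 0, 0], [255, 0, -24, 0, 0, 0, 0], [255, 0, -32, 0, 0, 0, 0], [255, 0, -40, 0, 0, 0, 0], [255, 0, -40, 0, 0, 0, 0]]}}

```text
time: 22.75
ee_pos: [0.418, -0.0774, 0.0377]
eef_rot: [0.521, -0.479, -0.521, -0.478]
ft_force: [0.3, -0.7, -0.8]
width: 0.0316
```

Call:
{"name": "arm_command", "arguments": {"targets": [[255, 0, -8, 0, 0, 0, 0], [255, 0, -16, 0, 0, 0, 0], [255, 0, -24, 0, 0, 0, 0], [255, 0, -32, 0, 0, 0, 0], [255, 0, -37, 0, 0, 0, 0], [255, 0, -37, 0, 0, 0, 0]]}}

```text
time: 23.35
ee_pos: [0.4547, -0.0741, 0.0376]
eef_rot: [0.521, -0.479, -0.521, -0.478]
ft_force: [-0.7, 0.6, -0.4]
width: 0.0315
```

```bash
python3 - <<'E'
from h import *
chk('c10.png',2)
E
```

```text
t 23.35 pos [ 0.4547 -0.0741  0.0376] x [-0.0007 -0.0009 -1.    ] z [-0.0852  0.9964 -0.0008] F [-0.73  0.58 -0.43] w 0.0315 q [-0.92  0.32  1.11  2.12 -0.36  0.91  2.05]
flip 1 row [0.1, -11.0, 0.4, 0.0007, -0.0008, -0.0008] rows>=0.2 0.0
```

View pics/c10.png

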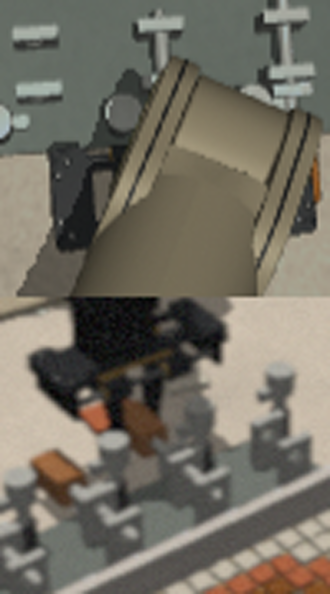

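Call:
{"name": "arm_command", "arguments": {"targets": [[255, 0, -5, 0, 0, 0, 0], [255, 0, -9, 0, 0, 0, 0], [255, 0, -12, 0, 0, 0, 0], [255, 0, -14, 0, 0, 0, 0], [255, 0, -14, 0, 0, 0, 0]]}}

```text
time: 23.95
ee_pos: [0.4652, -0.073, 0.0365]
eef_rot: [-0.519, 0.48, 0.523, 0.477]
ft_force: [-10.8, -0.5, 3.0]
width: 0.0317
```

Call:
{"name": "arm_command", "arguments": {"targets": [[70, 0, -2, 0, 0, 0, 0], [70, 0, -2, 0, 0, 0, 0], [70, 0, -2, 0, 0, 0, 0], [70, -10, 0, 0, 0, 0, 0], [70, -50, 0, 0, 0, 0, 0], [70, -100, 0, 0, 0, 0, 0], [70, -110, 0, 0, 0, 0, 0], [70, -110, 0, 0, 0, 0, 0]]}}

```text
time: 24.75
ee_pos: [0.4694, -0.0721, 0.1493]
eef_rot: [-0.521, 0.477, 0.521, 0.479]
ft_force: [0.8, -0.1, -0.5]
width: 0.0629
```

```bash
python3 -c "
from h import *
st()
im=camera('top')[:,:,::-1]; cv2.imwrite('pics/top7.png',im)
plan(.6104,.2783,.15,.2325)"
```

```text
t 24.75 pos [ 0.4694 -0.0721  0.1493] x [ 0.0027  0.0032 -1.    ] z [-0.086   0.9963  0.003 ] F [ 0.83 -0.06 -0.5 ] w 0.0629 q [-1.17  0.07  1.3   1.99 -0.08  1.13  1.82]
flip 1 row [-1.1, -171.6, 336.7, -0.1461, 0.0025, 0.001] rows>=7.6 1.0
```

View pics/top7.png

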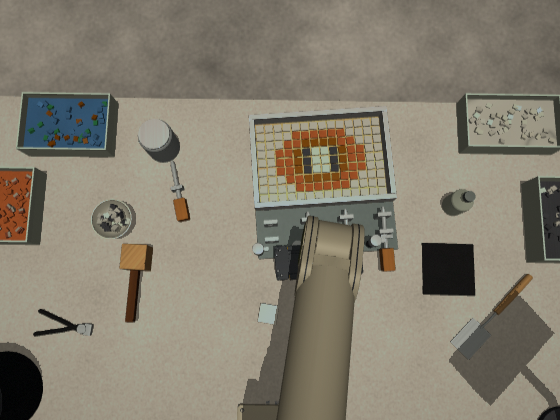

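Call:
{"name": "arm_command", "arguments": {"targets": [[70, 0, -172, 337, -0.146, 0.003, 0.001], [70, 0, -172, 337, -0.146, 0.003, 0.001], [70, 0, -172, 337, -0.146, 0.003, 0.001], [70, 0, -172, 337, -0.146, 0.003, 0.001], [70, 0, -172, 337, -0.146, 0.003, 0.001], [70, 0, -172, 337, -0.146, 0.003, 0.001], [70, 0, -172, 337, -0.146, 0.003, 0.001], [70, 0, -172, 337, -0.146, 0.003, 0.001], [70, 0, -172, 337, -0.146, 0.003, 0.001], [70, 0, -172, 337, -0.146, 0.003, 0.001]]}}

```text
time: 25.8
ee_pos: [0.6105, 0.2766, 0.1448]
eef_rot: [0.554, -0.442, -0.554, -0.437]
ft_force: [-0.2, -0.6, -0.7]
width: 0.0633
```

```bash
python3 -c "
from h import *
st()
im=camera('top')[:,:,::-1]; cv2.imwrite('pics/top8.png',im)
plan(.6104,.2783,.0045,.2325)"
```

```text
t 25.8 pos [0.6105 0.2766 0.1448] x [-0.0041 -0.0059 -1.    ] z [-0.2286  0.9735 -0.0048] F [-0.24 -0.62 -0.68] w 0.0633 q [-1.12  0.65  0.94  1.46 -0.52  1.31  1.66]
flip 1 row [141.0, -1.0, 3.2, -0.0034, -0.0044, -0.0046] rows>=2.8 0.0
```

View pics/top8.png

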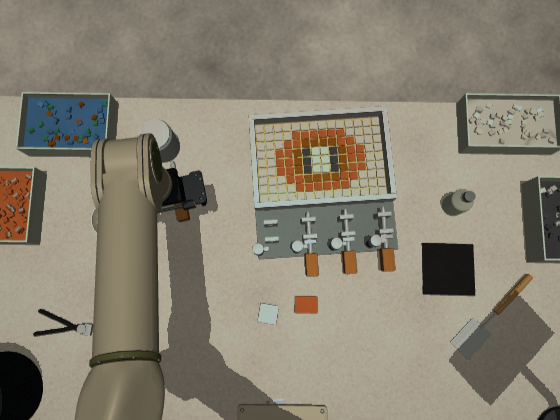

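Call:
{"name": "arm_command", "arguments": {"targets": [[70, 40, -1, 3, 0, -0.004, -0.005], [70, 80, -1, 3, -0.003, -0.004, -0.005], [70, 115, -1, 3, -0.003, -0.004, -0.005], [70, 132, -1, 3, -0.003, -0.004, -0.005], [70, 141, -1, 3, -0.003, -0.004, -0.005], [70, 141, -1, 3, -0.003, -0.004, -0.005], [255, 141, -1, 3, -0.003, -0.004, -0.005], [255, 141, -1, 3, -0.003, -0.004, -0.005], [255, 141, -1, 3, -0.003, -0.004, -0.005], [255, 141, -1, 3, -0.003, -0.004, -0.005]]}}

```text
time: 26.85
ee_pos: [0.6112, 0.2807, 0.007]
eef_rot: [0.555, -0.437, -0.555, -0.44]
ft_force: [-0.4, 0.7, 0.2]
width: 0.0387
```

Call:
{"name": "arm_command", "arguments": {"targets": [[255, 0, 0, 0, 0, 0, 0], [255, 0, 0, 0, 0, 0, 0], [255, 0, 0, 0, 0, 0, 0], [255, -20, 0, 0, 0, 0, 0], [255, -60, 0, 0, 0, 0, 0], [255, -100, 0, 0, 0, 0, 0], [255, -130, 10, 0, 0, 0, 0], [255, -130, 20, 0, 0, 0, 0]]}}

```text
time: 27.65
ee_pos: [0.5932, 0.2755, 0.1418]
eef_rot: [0.556, -0.435, -0.554, -0.442]
ft_force: [0.4, -0.6, -2.3]
width: 0.032
```

```bash
python3 - <<'E'
from fit import *
st()
F=[.5456,-.1162,.0846]
t=T(F,[[-.158,.15-.012,.0375]])[0];print(t);plan(t[0],t[1],.124,.0846)
E
```

```text
t 27.65 pos [0.5932 0.2755 0.1418] x [ 0.0085  0.0051 -1.    ] z [-0.2313  0.9729  0.003 ] F [ 0.39 -0.61 -2.29] w 0.032 q [-1.17  0.61  0.95  1.53 -0.51  1.26  1.66]
[0.3765 0.008  0.0375]
flip 1 row [14.5, 272.9, -210.2, 0.1488, 0.0037, 0.0092] rows>=6.9 1.0
```

Call:
{"name": "arm_command", "arguments": {"targets": [[255, 5, 150, -50, 0.08, 0, 0.005], [255, 5, 150, -50, 0.08, 0, 0.005], [255, 5, 150, -50, 0.08, 0, 0.005], [255, 5, 150, -50, 0.08, 0, 0.005], [255, 10, 250, -150, 0.149, 0.003, 0.009], [255, 10, 250, -150, 0.149, 0.003, 0.009], [255, 10, 250, -150, 0.149, 0.003, 0.009], [255, 10, 250, -150, 0.149, 0.003, 0.009]]}}

```text
time: 28.45
ee_pos: [0.3823, 0.0728, 0.1254]
eef_rot: [-0.521, 0.478, 0.523, 0.476]
ft_force: [-0.1, -0.1, -4.2]
width: 0.0312
```

```bash
python3 - <<'E'
from fit import *
st()
F=[.5456,-.1162,.0846]
t=T(F,[[-.158,.15-.012,.0375]])[0];print(t);plan(t[0],t[1],.124,.0846)
E
```

```text
t 28.45 pos [0.3823 0.0728 0.1254] x [-0.0041 -0.0015 -1.    ] z [-0.0895  0.996  -0.0012] F [-0.13 -0.12 -4.17] w 0.0312 q [-1.48 -0.39  1.03  2.2   0.36  1.18  1.04]
[0.3765 0.008  0.0375]
flip 1 row [1.5, 11.6, -64.0, 0.005, -0.0012, -0.0042] rows>=1.3 0.0
```

Call:
{"name": "arm_command", "arguments": {"targets": [[255, 1, 4, -30, 0, 0, -0.004], [255, 1, 8, -64, 0.005, 0, -0.004], [255, 1, 8, -64, 0.005, 0, -0.004], [255, 1, 8, -64, 0.005, 0, -0.004]]}}

```text
time: 28.85
ee_pos: [0.3798, 0.0069, 0.1242]
eef_rot: [-0.519, 0.481, 0.52, 0.479]
ft_force: [0.7, 0.4, -1.9]
width: 0.0315
```

```bash
python3 - <<'E'
from fit import *
F=[.5456,-.1162,.0846]
t=T(F,[[-.156,.15-.012,.0375]])[0];plan(t[0],t[1],.0375,.0846)
chk('c11.png',3)
E
```

```text
flip 1 row [86.7, 0.9, 1.3, -0.0063, -0.0003, -0.0028] rows>=1.7 0.0
t 28.85 pos [0.3798 0.0069 0.1242] x [-0.0027 -0.0005 -1.    ] z [-0.0782  0.9969 -0.0003] F [ 0.67  0.38 -1.89] w 0.0315 q [-1.33 -0.46  1.02  2.22  0.41  1.21  1.14]
flip 1 row [86.5, -79.0, 13.8, -0.0063, -0.0003, -0.0028] rows>=2.4 0.0
```

View pics/c11.png

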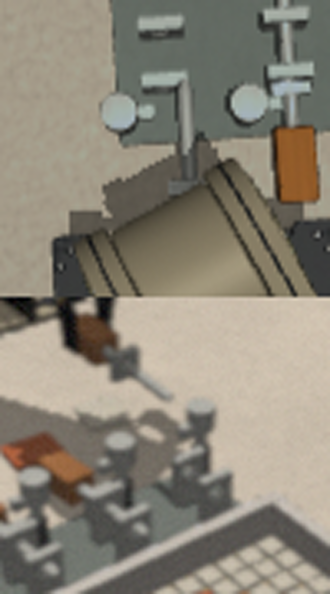

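Call:
{"name": "arm_command", "arguments": {"targets": [[255, 15, 1, 1, -0.006, 0, -0.003], [255, 40, 1, 1, -0.006, 0, -0.003], [255, 50, 1, 1, -0.006, 0, -0.003], [255, 50, 1, 1, -0.006, 0, -0.003]]}}

```text
time: 29.35
ee_pos: [0.3781, 0.0085, 0.0736]
eef_rot: [0.522, -0.479, -0.521, -0.476]
ft_force: [0.1, -0.5, -2.0]
width: 0.0318
```

```bash
python3 - <<'E'
from fit import *
F=[.5456,-.1162,.0846]
st()
t=T(F,[[-.156,.15-.012,.0375]])[0];plan(t[0],t[1],.0375,.0846)
E
```

```text
t 29.35 pos [0.3781 0.0085 0.0736] x [-0.0009 -0.0042 -1.    ] z [-0.0882  0.9961 -0.0041] F [ 0.07 -0.45 -1.98] w 0.0318 q [-1.42 -0.39  1.16  2.28  0.41  1.06  1.17]
flip 1 row [36.1, -0.4, -0.3, 0.0037, -0.0041, -0.0013] rows>=0.7 0.0
```

Call:
{"name": "arm_command", "arguments": {"targets": [[255, 15, 0, 0, 0.003, -0.004, 0], [255, 30, 0, 0, 0.003, -0.004, 0], [255, 36, 0, 0, 0.003, -0.004, 0], [255, 36, 0, 4, 0.003, -0.004, 0], [255, 36, 0, 8, 0.003, -0.004, 0], [255, 36, 0, 12, 0.003, -0.004, 0], [255, 36, 0, 12, 0.003, -0.004, 0], [255, 36, 0, 12, 0.003, -0.004, 0]]}}

```text
time: 30.15
ee_pos: [0.3782, 0.0201, 0.0387]
eef_rot: [-0.52, 0.478, 0.521, 0.48]
ft_force: [-0.4, 0.4, -1.5]
width: 0.0318
```

```bash
python3 - <<'E'
from h import *
chk('c12.png',3)
E
```

```text
t 30.15 pos [0.3782 0.0201 0.0387] x [ 0.001   0.0023 -1.    ] z [-0.0835  0.9965  0.0022] F [-0.37  0.43 -1.46] w 0.0318 q [-1.53 -0.29  1.31  2.31  0.35  0.93  1.21]
flip 1 row [1.3, -79.3, 0.2, -0.001, 0.0022, 0.0012] rows>=1.6 0.0
```

View pics/c12.png

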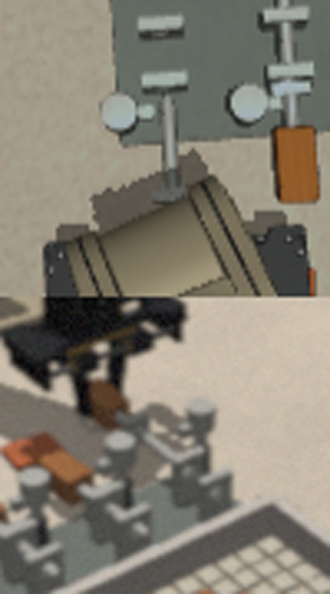

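Call:
{"name": "arm_command", "arguments": {"targets": [[255, 1, -8, 0, 0, 0, 0], [255, 1, -16, 0, 0, 0, 0], [255, 1, -24, 0, 0, 0, 0], [255, 1, -32, 0, 0, 0, 0], [255, 1, -32, 0, 0, 0, 0]]}}

```text
time: 30.75
ee_pos: [0.4107, 0.0218, 0.0376]
eef_rot: [0.521, -0.479, -0.52, -0.479]
ft_force: [0.0, -0.1, -2.8]
width: 0.0318
```

```bash
python3 - <<'E'
from h import *
chk('c13.png',3)
E
```

```text
t 30.75 pos [0.4107 0.0218 0.0376] x [ 0.0011 -0.001  -1.    ] z [-0.0828  0.9966 -0.0011] F [ 0.03 -0.1  -2.84] w 0.0318 q [-1.37  0.14  1.29  2.24 -0.18  0.87  1.68]
flip 1 row [0.1, -46.7, 1.2, -0.0017, -0.0011, 0.001] rows>=0.9 0.0
```

View pics/c13.png

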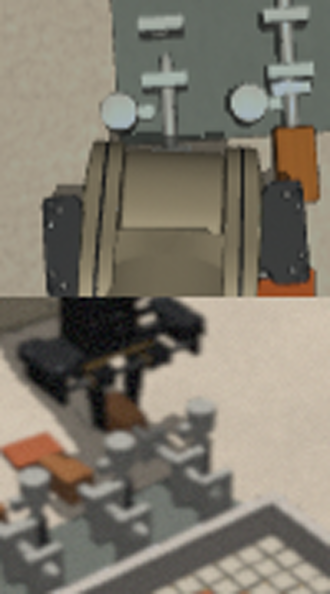

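Call:
{"name": "arm_command", "arguments": {"targets": [[255, 0, -8, 1, 0, 0, 0], [255, 0, -16, 1, 0, 0, 0], [255, 0, -24, 1, 0, 0, 0], [255, 0, -32, 1, 0, 0, 0], [255, 0, -37, 1, 0, 0, 0], [255, 0, -37, 1, 0, 0, 0]]}}

```text
time: 31.45
ee_pos: [0.447, 0.0267, 0.0379]
eef_rot: [-0.52, 0.478, 0.521, 0.48]
ft_force: [-0.1, -0.2, -1.9]
width: 0.0319
```

Call:
{"name": "arm_command", "arguments": {"targets": [[255, 0, -5, 0, 0, 0, 0], [255, 0, -9, 0, 0, 0, 0], [255, 0, -12, 0, 0, 0, 0], [255, 0, -14, 0, 0, 0, 0], [255, 0, -14, 0, 0, 0, 0]]}}

```text
time: 31.95
ee_pos: [0.4582, 0.0274, 0.0367]
eef_rot: [-0.519, 0.48, 0.522, 0.478]
ft_force: [-10.4, -0.5, 1.9]
width: 0.0314
```

```bash
python3 - <<'E'
from h import *
chk('c14.png',3)
E
```

```text
t 31.95 pos [0.4582 0.0274 0.0367] x [-0.005   0.0017 -1.    ] z [-0.083   0.9965  0.0021] F [-10.38  -0.52   1.92] w 0.0314 q [-1.14  0.33  1.12  2.12 -0.37  0.91  1.84]
flip 1 row [-0.8, 1.0, -0.5, -0.0015, 0.0021, -0.0049] rows>=0.0 0.0
```

View pics/c14.png

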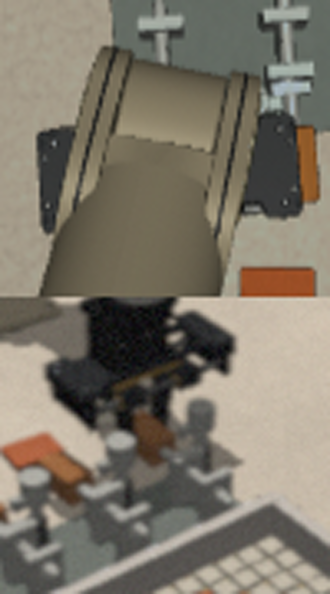

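Call:
{"name": "arm_command", "arguments": {"targets": [[70, 0, -2, 0, 0, 0, 0], [70, 0, -2, 0, 0, 0, 0], [70, 0, -2, 0, 0, 0, 0], [70, -10, 0, 0, 0, 0, 0], [70, -50, 0, 0, 0, 0, 0], [70, -100, 0, 0, 0, 0, 0], [70, -110, 0, 30, 0, 0, 0], [70, -110, 0, 80, 0, 0, 0]]}}

```text
time: 32.85
ee_pos: [0.4566, 0.1067, 0.1515]
eef_rot: [-0.517, 0.476, 0.521, 0.485]
ft_force: [1.8, 0.8, 0.1]
width: 0.0629
```

```bash
python3 -c "
from h import *
st()
plan(.433,.3905,.15,-.0275)"
```

```text
t 32.85 pos [0.4566 0.1067 0.1515] x [ 0.0051  0.0134 -0.9999] z [-0.0769  0.997   0.013 ] F [1.83 0.8  0.11] w 0.0629 q [-1.55 -0.01  1.25  2.    0.    1.13  1.35]
flip 1 row [5.2, 1.7, 284.8, 0.1045, 0.0133, 0.0055] rows>=5.7 0.7
```

Call:
{"name": "arm_command", "arguments": {"targets": [[70, 0, 2, 140, 0.05, 0.006, 0.003], [70, 0, 2, 140, 0.05, 0.006, 0.003], [70, 0, 2, 140, 0.05, 0.006, 0.003], [70, 3, 2, 285, 0.104, 0.01, 0.005], [70, 3, 2, 285, 0.104, 0.01, 0.005], [70, 3, 2, 285, 0.104, 0.01, 0.005], [70, 3, 2, 285, 0.104, 0.01, 0.005], [70, 3, 2, 285, 0.104, 0.01, 0.005], [70, 3, 2, 285, 0.104, 0.01, 0.005]]}}

```text
time: 33.75
ee_pos: [0.4289, 0.3898, 0.1455]
eef_rot: [-0.496, 0.509, 0.493, 0.503]
ft_force: [-0.2, 0.0, -0.3]
width: 0.0631
```

```bash
python3 -c "
from h import *
st()
plan(.433,.3905,.014,-.0275)
im=camera('top')[:,:,::-1]; cv2.imwrite('pics/top9.png',im)"
```

```text
t 33.75 pos [0.4289 0.3898 0.1455] x [-0.0036 -0.0084 -1.    ] z [ 0.0225  0.9997 -0.0085] F [-0.18  0.02 -0.3 ] w 0.0631 q [-1.61  0.44  1.01  1.72 -0.39  1.21  1.05]
flip 1 row [131.5, -4.5, 1.9, 0.005, -0.0085, -0.0034] rows>=2.6 0.1
```

View pics/top9.png

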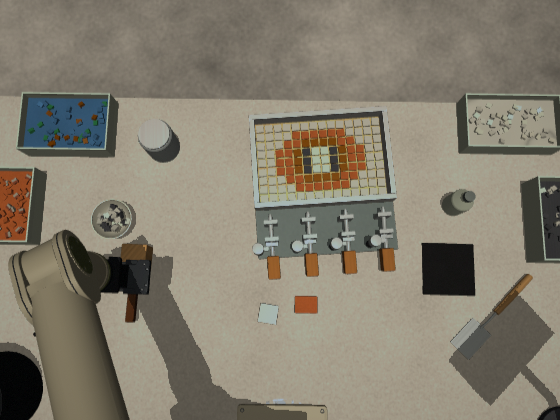

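Call:
{"name": "arm_command", "arguments": {"targets": [[70, 40, -4, 2, 0.005, -0.008, -0.003], [70, 80, -4, 2, 0.005, -0.008, -0.003], [70, 110, -4, 2, 0.005, -0.008, -0.003], [70, 125, -4, 2, 0.005, -0.008, -0.003], [70, 131, -4, 2, 0.005, -0.008, -0.003], [70, 131, -4, 2, 0.005, -0.008, -0.003], [255, 131, -4, 2, 0.005, -0.008, -0.003], [255, 131, -4, 2, 0.005, -0.008, -0.003], [255, 131, -4, 2, 0.005, -0.008, -0.003], [255, 131, -4, 2, 0.005, -0.008, -0.003]], "newtons": 60}}

```text
time: 34.8
ee_pos: [0.4319, 0.3923, 0.0148]
eef_rot: [-0.493, 0.506, 0.494, 0.506]
ft_force: [-0.4, 0.2, 0.4]
width: 0.0389
```

Call:
{"name": "arm_command", "arguments": {"targets": [[255, 0, 0, 0, 0, 0, 0], [255, 0, 0, 0, 0, 0, 0], [255, 0, 0, 0, 0, 0, 0], [255, -20, 0, 0, 0, 0, 0], [255, -60, 0, 0, 0, 0, 0], [255, -100, 0, 0, 0, 0, 0], [255, -140, 0, -30, 0, 0, 0], [255, -180, 0, -60, 0, 0, 0], [255, -180, 0, -60, 0, 0, 0]]}}

```text
time: 35.7
ee_pos: [0.4334, 0.3282, 0.1986]
eef_rot: [-0.491, 0.506, 0.493, 0.51]
ft_force: [0.6, 0.0, -4.3]
width: 0.0213
```

```bash
python3 -c "
from fit import *
st()
F=[.5456,-.1162,.0846]
for i in range(4):
    t=T(F,[[-.021-.055+.01,-.15+.1*i+.036,0]])[0]; print(i,t)
    plan(t[0],t[1],.20,.0846)
im=camera('scene')[:,:,::-1]; cv2.imwrite('pics/s10.png',im)"
```

```text
t 35.7 pos [0.4334 0.3282 0.1986] x [ 0.0017  0.0046 -1.    ] z [0.0321 0.9995 0.0046] F [ 0.61  0.   -4.33] w 0.0213 q [-1.68  0.28  1.13  1.76 -0.27  1.27  1.05]
0 [ 0.4895 -0.2354  0.    ]
flip 1 row [-3.9, -74.1, -561.5, -0.1167, 0.0046, 0.0018] rows>=11.3 0.8
1 [ 0.481  -0.1357  0.    ]
flip 1 row [-3.5, -62.5, -462.2, -0.1167, 0.0046, 0.0018] rows>=9.3 0.8
2 [ 0.4726 -0.0361  0.    ]
flip 1 row [-3.0, -50.8, -362.8, -0.1167, 0.0046, 0.0018] rows>=7.3 0.8
3 [0.4641 0.0636 0.    ]
flip 1 row [-2.6, -39.2, -263.5, -0.1167, 0.0046, 0.0018] rows>=5.3 0.8
```

View pics/s10.png

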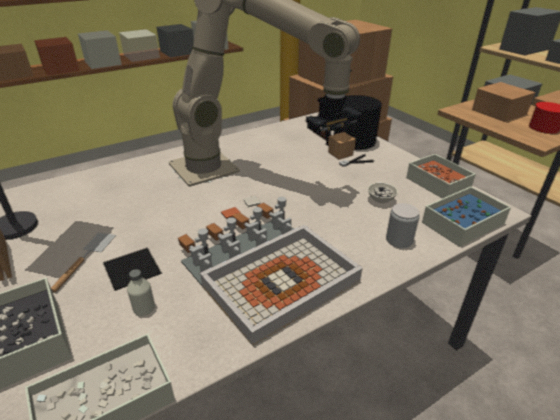

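Call:
{"name": "arm_command", "arguments": {"targets": [[255, -3, -39, -263, -0.117, 0.004, 0.002], [255, -3, -39, -263, -0.117, 0.004, 0.002], [255, -3, -39, -263, -0.117, 0.004, 0.002], [255, -3, -39, -263, -0.117, 0.004, 0.002], [255, -3, -39, -263, -0.117, 0.004, 0.002], [255, -3, -39, -263, -0.117, 0.004, 0.002], [255, -3, -39, -263, -0.117, 0.004, 0.002], [255, -3, -39, -263, -0.117, 0.004, 0.002], [255, -3, -39, -263, -0.117, 0.004, 0.002]]}}

```text
time: 36.65
ee_pos: [0.4622, 0.0696, 0.1971]
eef_rot: [0.523, -0.478, -0.522, -0.474]
ft_force: [0.8, 1.1, -4.7]
width: 0.0215
```

```bash
cat >> h.py <<'E'
def pk(name,i,z=.125):
    from fit import T
    F=[.5456,-.1162,.0846];st()
    t=T(F,[[-.066,-.15+.1*i+.036,0]])[0];plan(t[0],t[1],z,.0846)
    c=proj("top",T(F,[[-.03,-.15+.1*i+.03,.08]])[0]).astype(int)
    im=camera("top")[:,:,::-1]; a=im[c[1]-45:c[1]+45,c[0]-50:c[0]+50]
    c=proj("scene",T(F,[[-.03,-.15+.1*i+.03,.08]])[0]).astype(int)
    im=camera("scene")[:,:,::-1]; b=im[c[1]-45:c[1]+45,c[0]-50:c[0]+50]
    cv2.imwrite("pics/"+name,cv2.resize(np.hstack([a,b]),None,fx=4,fy=4,interpolation=cv2.INTER_CUBIC))
E
python3 -c "
from h import *
pk('p1.png',3)"
```

```text
t 36.65 pos [0.4622 0.0696 0.1971] x [-0.0029 -0.0054 -1.    ] z [-0.0934  0.9956 -0.0051] F [ 0.78  1.1  -4.73] w 0.0215 q [-1.58 -0.19  1.25  1.94  0.19  1.27  1.28]
flip 1 row [72.2, -1.6, -5.8, 0.0089, -0.0051, -0.0034] rows>=1.4 0.1
```

View pics/p1.png

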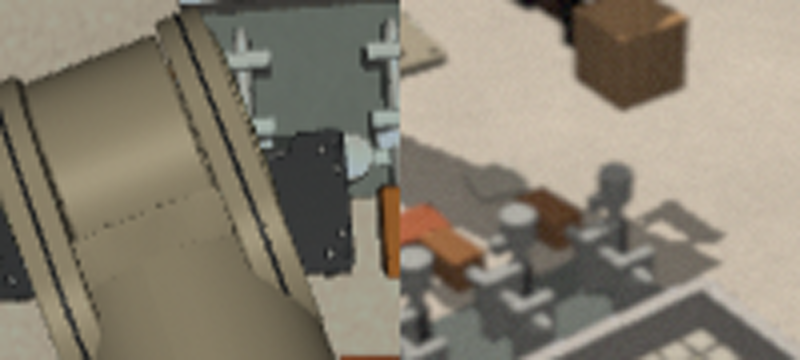

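Call:
{"name": "arm_command", "arguments": {"targets": [[255, 30, -2, -6, 0.008, -0.005, -0.003], [255, 60, -2, -6, 0.008, -0.005, -0.003], [255, 75, -2, -6, 0.008, -0.005, -0.003], [255, 80, -2, -6, 0.008, -0.005, -0.003], [255, 86, -2, -6, 0.008, -0.005, -0.003], [255, 92, -2, -6, 0.008, -0.005, -0.003], [255, 98, -2, -6, 0.008, -0.005, -0.003], [255, 98, -2, -6, 0.008, -0.005, -0.003]]}}

```text
time: 37.55
ee_pos: [0.4654, 0.0621, 0.0997]
eef_rot: [-0.52, 0.478, 0.521, 0.479]
ft_force: [1.3, -0.3, -3.3]
width: 0.0214
```

```bash
python3 -c "
from h import *
pk('p2.png',3,.087)"
```

```text
t 37.55 pos [0.4654 0.0621 0.0997] x [ 0.001   0.0019 -1.    ] z [-0.0833  0.9965  0.0018] F [ 1.31 -0.31 -3.32] w 0.0214 q [-1.36  0.21  1.25  2.05 -0.23  1.03  1.66]
flip 1 row [12.7, 1.2, 1.5, -0.0012, 0.0018, 0.0011] rows>=0.3 0.0
```

View pics/p2.png

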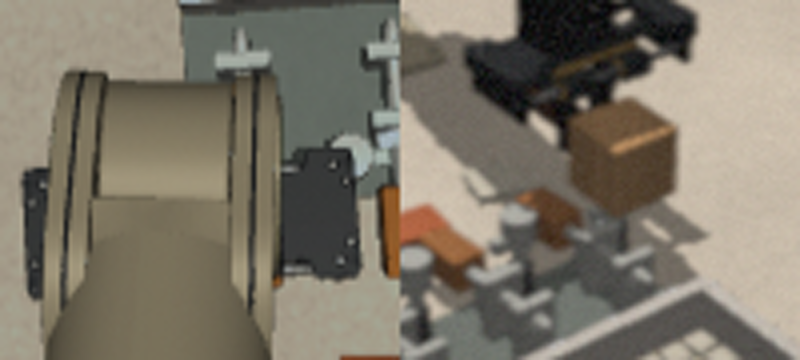

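Call:
{"name": "arm_command", "arguments": {"targets": [[255, 4, 1, 1, 0, 0, 0], [255, 8, 1, 1, 0, 0, 0], [255, 12, 1, 1, 0, 0, 0], [255, 14, 1, 1, 0, 0, 0]]}}

```text
time: 38.05
ee_pos: [0.4644, 0.0626, 0.0863]
eef_rot: [-0.52, 0.478, 0.521, 0.479]
ft_force: [-13.0, -3.5, 28.7]
width: 0.0214
```

```bash
python3 -c "
from h import *
pk('p3.png',3,.087)"
```

```text
t 38.05 pos [0.4644 0.0626 0.0863] x [ 0.0001  0.0016 -1.    ] z [-0.0828  0.9966  0.0016] F [-13.01  -3.52  28.75] w 0.0214 q [-1.32  0.24  1.22  2.06 -0.27  1.01  1.69]
flip 1 row [-0.7, 0.2, 1.0, -0.0017, 0.0016, 0.0002] rows>=0.0 0.0
```

View pics/p3.png

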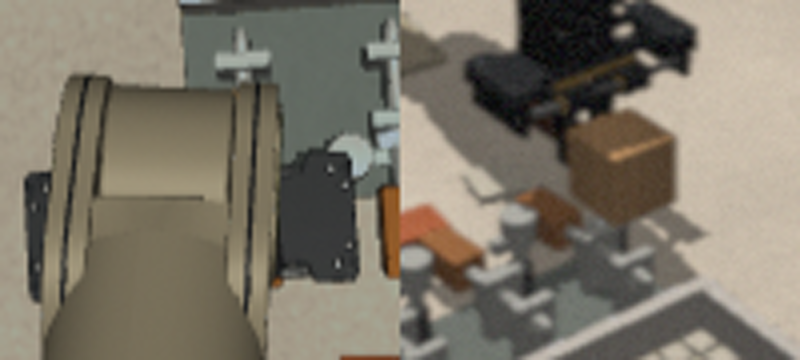

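Call:
{"name": "arm_command", "arguments": {"targets": [[255, -10, 0, 0, 0, 0, 0], [255, -45, 0, 0, 0, 0, 0], [255, -60, 0, 0, 0, 0, 0], [255, -60, 9, -60, 0, 0, 0], [255, -60, 9, -99, 0, 0, 0], [255, -60, 9, -99, 0, 0, 0], [255, -60, 9, -99, 0, 0, 0]]}}

```text
time: 38.85
ee_pos: [0.4629, -0.0377, 0.1452]
eef_rot: [-0.519, 0.479, 0.52, 0.48]
ft_force: [-0.4, 0.6, -3.4]
width: 0.0216
```

```bash
python3 -c "
from h import *
pk('p4.png',2,.086)
im=camera('scene')[:,:,::-1]; crop('scene',170,130,320,280,4,'p4s.png',im)"
```

```text
t 38.85 pos [ 0.4629 -0.0377  0.1452] x [ 0.0002  0.0024 -1.    ] z [-0.0798  0.9968  0.0024] F [-0.4   0.63 -3.36] w 0.0216 q [-1.3  -0.    1.31  2.01  0.    1.13  1.67]
flip 1 row [59.2, -9.7, 0.7, -0.0047, 0.0024, 0.0004] rows>=1.2 0.0
```

View pics/p4s.png

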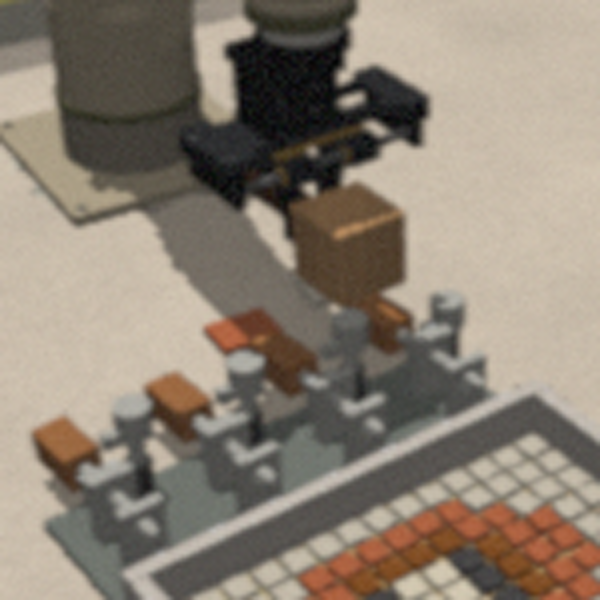

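Call:
{"name": "arm_command", "arguments": {"targets": [[255, 10, -10, 1, -0.004, 0, 0], [255, 25, -10, 1, -0.004, 0, 0], [255, 33, -10, 1, -0.004, 0, 0], [255, 39, -10, 1, -0.004, 0, 0], [255, 45, -10, 1, -0.004, 0, 0], [255, 50, -10, 1, -0.004, 0, 0], [255, 55, -10, 1, -0.004, 0, 0], [255, 59, -10, 1, -0.004, 0, 0], [255, 60, -10, 1, -0.004, 0, 0]]}}

```text
time: 39.9
ee_pos: [0.4725, -0.0343, 0.0862]
eef_rot: [-0.52, 0.477, 0.523, 0.478]
ft_force: [-17.9, 3.3, 32.2]
width: 0.0214
```

Call:
{"name": "arm_command", "arguments": {"targets": [[255, -10, 0, 0, 0, 0, 0], [255, -45, 0, 0, 0, 0, 0], [255, -60, 0, 0, 0, 0, 0], [255, -60, 0, -60, 0, 0, 0], [255, -60, 0, -100, 0, 0, 0], [255, -60, 0, -100, 0, 0, 0], [255, -60, 0, -100, 0, 0, 0]]}}

```text
time: 40.6
ee_pos: [0.4814, -0.1368, 0.1456]
eef_rot: [0.52, -0.479, -0.52, -0.479]
ft_force: [0.2, 0.8, -4.8]
width: 0.0217
```

```bash
python3 -c "
from h import *
pk('p5.png',1,.086)
im=camera('scene')[:,:,::-1]; crop('scene',170,130,320,280,4,'p5s.png',im)"
```

```text
t 40.6 pos [ 0.4814 -0.1368  0.1456] x [ 0.0006  0.0002 -1.    ] z [-0.0827  0.9966  0.0002] F [ 0.19  0.81 -4.83] w 0.0217 q [-0.91  0.24  1.25  1.93 -0.25  1.15  2.08]
flip 1 row [59.6, 0.3, 1.1, -0.0018, 0.0002, 0.0006] rows>=1.2 0.0
```

View pics/p5s.png

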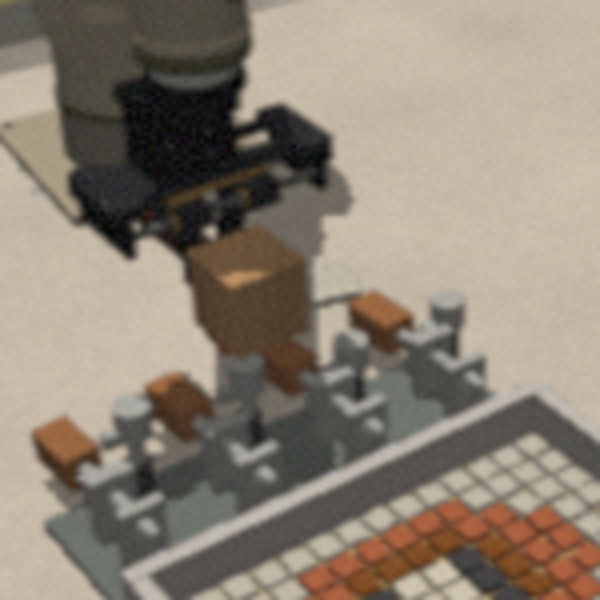

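Call:
{"name": "arm_command", "arguments": {"targets": [[255, 10, 0, 1, 0, 0, 0], [255, 25, 0, 1, 0, 0, 0], [255, 33, 0, 1, 0, 0, 0], [255, 39, 0, 1, 0, 0, 0], [255, 45, 0, 1, 0, 0, 0], [255, 50, 0, 1, 0, 0, 0], [255, 55, 0, 1, 0, 0, 0], [255, 59, 0, 1, 0, 0, 0], [255, 60, 0, 1, 0, 0, 0]]}}

```text
time: 41.65
ee_pos: [0.4814, -0.1332, 0.086]
eef_rot: [-0.52, 0.477, 0.522, 0.478]
ft_force: [-15.4, 6.0, 29.4]
width: 0.0215
```

Call:
{"name": "arm_command", "arguments": {"targets": [[255, -10, 0, 0, 0, 0, 0], [255, -45, 0, 0, 0, 0, 0], [255, -60, 0, 0, 0, 0, 0], [255, -60, 0, -60, 0, 0, 0], [255, -60, 0, -100, 0, 0, 0], [255, -60, 0, -100, 0, 0, 0], [255, -60, 0, -100, 0, 0, 0]]}}

```text
time: 42.35
ee_pos: [0.4895, -0.2361, 0.1452]
eef_rot: [0.52, -0.479, -0.52, -0.479]
ft_force: [-0.5, 1.1, -4.8]
width: 0.0215
```

```bash
python3 -c "
from h import *
pk('p6.png',0,.086)
im=camera('scene')[:,:,::-1]; crop('scene',150,130,320,280,4,'p6s.png',im)"
```

```text
t 42.35 pos [ 0.4895 -0.2361  0.1452] x [-0.0001 -0.001  -1.    ] z [-0.0824  0.9966 -0.001 ] F [-0.47  1.09 -4.83] w 0.0215 q [-0.58  0.38  1.15  1.82 -0.37  1.18  2.34]
flip 1 row [59.2, -0.0, 0.8, -0.0021, -0.001, -0.0002] rows>=1.2 0.0
```

View pics/p6s.png

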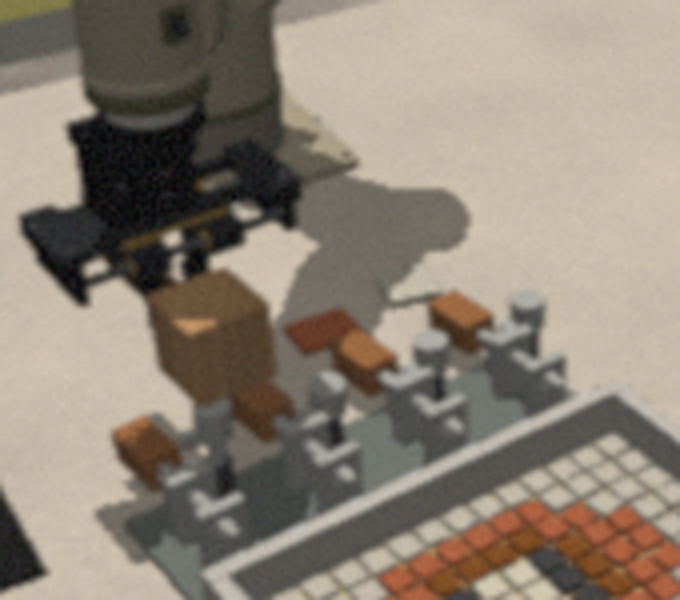

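Call:
{"name": "arm_command", "arguments": {"targets": [[255, 10, 0, 1, 0, 0, 0], [255, 25, 0, 1, 0, 0, 0], [255, 33, 0, 1, 0, 0, 0], [255, 39, 0, 1, 0, 0, 0], [255, 45, 0, 1, 0, 0, 0], [255, 50, 0, 1, 0, 0, 0], [255, 55, 0, 1, 0, 0, 0], [255, 59, 0, 1, 0, 0, 0], [255, 60, 0, 1, 0, 0, 0]]}}

```text
time: 43.4
ee_pos: [0.49, -0.2321, 0.0859]
eef_rot: [-0.521, 0.477, 0.522, 0.478]
ft_force: [-12.9, 8.0, 26.6]
width: 0.0216
```

Call:
{"name": "arm_command", "arguments": {"targets": [[255, -10, 0, 0, 0, 0, 0], [255, -45, 0, 0, 0, 0, 0], [255, -60, 0, 0, 0, 0, 0], [255, -60, 0, -50, 0, 0, 0], [255, -60, 10, -100, 0, 0, 0], [255, -60, 20, -100, 0, 0, 0], [255, -60, 20, -100, 0, 0, 0]]}}

```text
time: 44.1
ee_pos: [0.4763, -0.3367, 0.1447]
eef_rot: [-0.52, 0.48, 0.52, 0.479]
ft_force: [-0.4, 0.1, -4.1]
width: 0.0211
```

```bash
python3 -c "
from h import *
st()
for n,b in (('top',(240,180,440,330)),('scene',(100,130,320,295))):
    im=camera(n)[:,:,::-1]; crop(n,*b,3.5,'q_%s.png'%n,im)"
```

```text
t 44.1 pos [ 0.4763 -0.3367  0.1447] x [-0.0009 -0.0002 -1.    ] z [-0.0809  0.9967 -0.0002] F [-0.45  0.13 -4.12] w 0.0211 q [-0.29  0.48  1.08  1.72 -0.45  1.22  2.55]
```

View pics/q_scene.png

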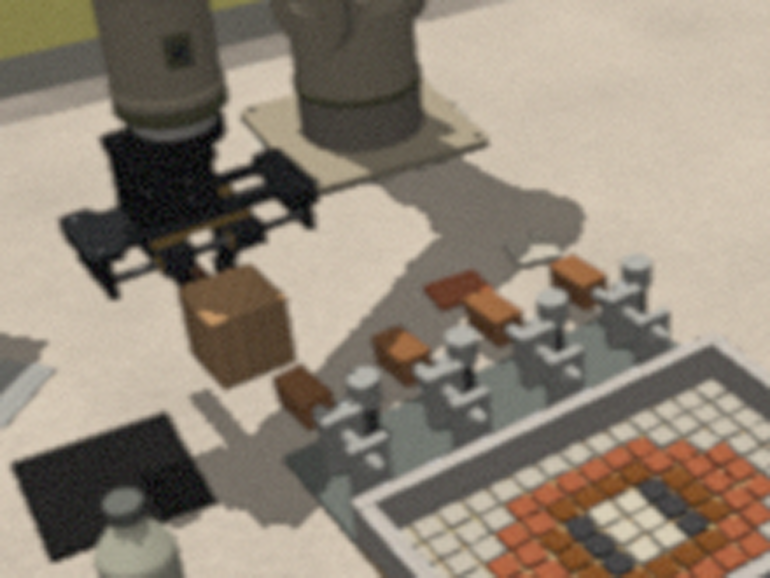

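View pics/q_top.png

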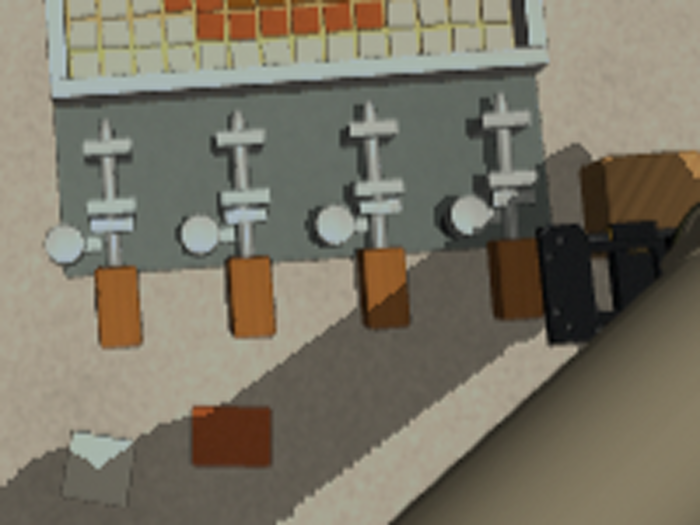

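```bash
python3 -c "
from fit import *
F=[.5456,-.1162,.0846]
ob=px([(66,245),(200,235),(335,224),(469,214)],3.5,(240,180))
for i,o in zip((3,2,1,0),ob):
    print(i,o.round(1),[proj('top',T(F,[[-.021,-.15+.1*i+.036,z]])[0]).round(1) for z in (.098,.074)])
print('glue',ray('top',460,202,.1),[ray('top',u,v,.006) for u,v in ((422,243),(475,243),(475,296),(422,294))])
m=np.mean([ray('top',u,v,.006) for u,v in ((422,243),(475,243),(475,296),(422,294))],0);print(m)
y=-.5;plan(m[0]-.055*np.cos(y),m[1]-.055*np.sin(y),.18,y)
# head prediction at present
s=read_state();p=s['ee_pos'];r=R.from_quat(s['eef_rot']).as_matrix();f=-r[:,1]
c=p+.055*f+np.array([0,0,.0182]);print(c)
X=[c+sx*.033*f+sy*.033*r[:,2]+[0,0,.033] for sx,sy in ((-1,1),(1,1),(1,-1),(-1,-1))]+[c+sx*.033*f+sy*.033*r[:,2]-[0,0,.033] for sx,sy in ((1,1),(1,-1))]
print([((proj('scene',x)-[100,130]+.5)*3.5).round(0).tolist() for x in X])
"
```

```text
3 [258.5 249.6] [array([257.6, 248.4]), array([258. , 249.3])]
2 [296.8 246.8] [array([297.1, 245.6]), array([296.8, 246.6])]
1 [335.4 243.6] [array([336.5, 242.8]), array([335.4, 243.9])]
0 [373.6 240.8] [array([375.8, 240. ]), array([373.9, 241.1])]
glue [ 0.63517015 -0.44953967  0.1       ] [array([ 0.53905736, -0.37586915,  0.006     ]), array([ 0.54101523, -0.52048722,  0.006     ]), array([ 0.39842576, -0.51270931,  0.006     ]), array([ 0.40186136, -0.37091221,  0.006     ])]
[ 0.47008993 -0.44499447  0.006     ]
flip 1 row [-35.5, 64.6, -80.1, 0.5871, 0.0015, -0.0002] rows>=2.2 3.9
[ 0.53399134 -0.32838136  0.16282822]
[[255.0, 260.0], [292.0, 297.0], [214.0, 327.0], [179.0, 288.0], [303.0, 364.0], [227.0, 394.0]]
```

Call:
{"name": "arm_command", "arguments": {"targets": [[255, -10, 10, 0, 0.15, 0, 0], [255, -20, 20, 0, 0.3, 0, 0], [255, -30, 40, -20, 0.45, 0, 0], [255, -35, 65, -50, 0.587, 0, 0], [255, -35, 65, -80, 0.587, 0, 0], [255, -35, 65, -80, 0.587, 0, 0], [255, -35, 65, -80, 0.587, 0, 0], [255, -35, 65, -80, 0.587, 0, 0]]}}

```text
time: 45.0
ee_pos: [0.4226, -0.4171, 0.1795]
eef_rot: [-0.361, 0.607, 0.362, 0.608]
ft_force: [0.2, -0.3, -4.3]
width: 0.0213
```

```bash
python3 -c "
from h import *
st()
y=-.5;plan(.4701-.055*np.cos(y),-.445-.055*np.sin(y),.021,y)
im=camera('top')[:,:,::-1]; crop('top',340,180,540,330,4,'m1.png',im)
im=camera('scene')[:,:,::-1]; crop('scene',60,130,260,330,3,'m1s.png',im)"
```

```text
t 45.0 pos [ 0.4226 -0.4171  0.1795] x [-0.0001  0.002  -1.    ] z [0.4766 0.8791 0.0017] F [ 0.24 -0.31 -4.28] w 0.0213 q [-0.18  0.53  1.2   1.65 -0.51  1.32  2.18]
flip 1 row [158.5, -0.2, -1.9, 0.0032, 0.0017, -0.001] rows>=3.2 0.0
```

View pics/m1.png

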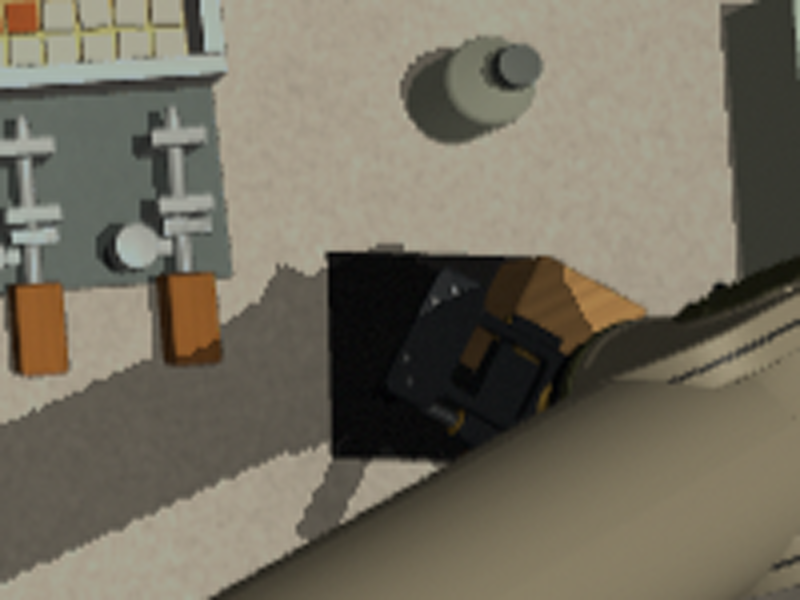

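View pics/m1s.png

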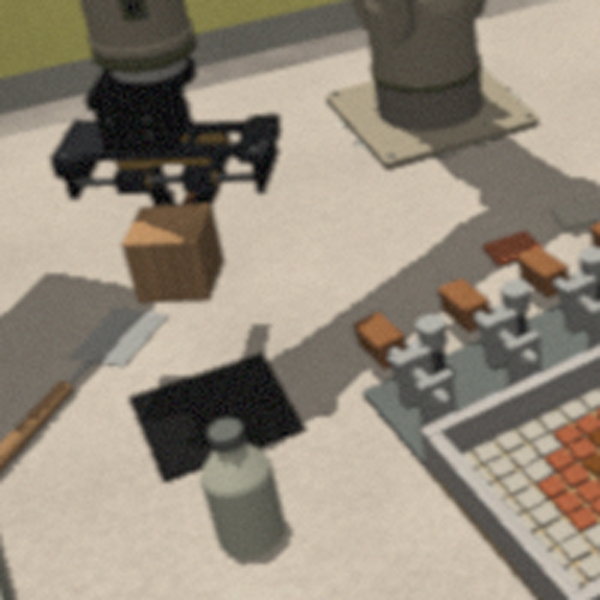

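Call:
{"name": "arm_command", "arguments": {"targets": [[255, 40, 0, -2, 0, 0, 0], [255, 80, 0, -2, 0, 0, 0], [255, 120, 0, -2, 0, 0, 0], [255, 140, 0, -2, 0, 0, 0], [255, 148, 0, -2, 0, 0, 0], [255, 152, 0, -2, 0, 0, 0], [255, 155, 0, -2, 0, 0, 0], [255, 158, 0, -2, 0, 0, 0], [255, 158, 0, -2, 0, 0, 0]]}}

```text
time: 46.0
ee_pos: [0.4206, -0.4205, 0.0223]
eef_rot: [-0.361, 0.608, 0.361, 0.608]
ft_force: [-0.2, 1.0, -3.7]
width: 0.0215
```

```bash
python3 -c "
from h import *
st()
im=camera('scene')[:,:,::-1]; crop('scene',60,130,260,330,3,'m2s.png',im)"
```

```text
t 46.0 pos [ 0.4206 -0.4205  0.0223] x [ 0.0006  0.0007 -1.    ] z [0.479  0.8778 0.0009] F [-0.21  0.98 -3.75] w 0.0215 q [-0.05  0.7   1.02  1.78 -0.68  1.06  2.29]
```

View pics/m2s.png

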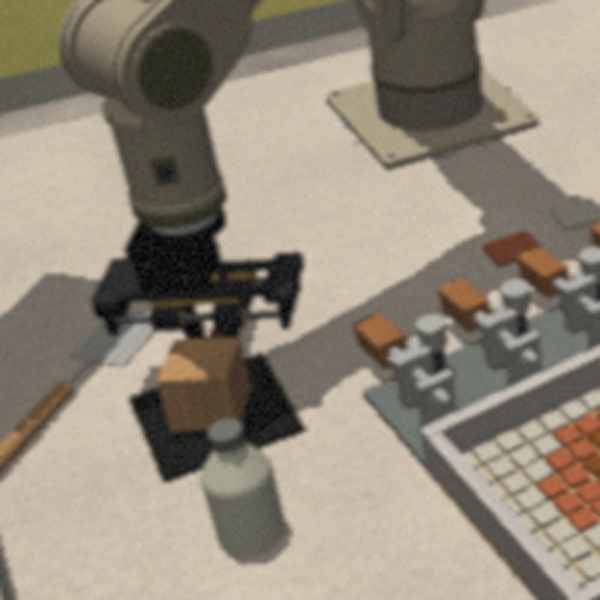

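Call:
{"name": "arm_command", "arguments": {"targets": [[255, 1, 0, 0, 0, 0, 0], [255, 2, 0, 0, 0, 0, 0], [70, 2, 0, 0, 0, 0, 0], [70, 2, 0, 0, 0, 0, 0], [70, 2, 0, 0, 0, 0, 0], [70, 2, 0, 0, 0, 0, 0], [70, -10, 0, 0, 0, 0, 0], [70, -40, 0, 0, 0, 0, 0], [70, -90, 0, 0, 0, 0, 0], [70, -140, 0, 0, 0, 0, 0]]}}

```text
time: 47.05
ee_pos: [0.4196, -0.4205, 0.1641]
eef_rot: [-0.36, 0.608, 0.361, 0.608]
ft_force: [1.3, -0.1, 0.1]
width: 0.0628
```

Call:
{"name": "arm_command", "arguments": {"targets": [[70, 0, 50, 40, 0, 0, 0], [70, 0, 50, 90, 0, 0, 0], [70, 0, 50, 140, 0, 0, 0], [70, 0, 50, 140, 0, 0, 0], [70, 0, 50, 140, 0, 0, 0]]}}

```text
time: 47.55
ee_pos: [0.4452, -0.2709, 0.1626]
eef_rot: [-0.362, 0.606, 0.363, 0.608]
ft_force: [0.1, -0.8, 0.1]
width: 0.0631
```

```bash
python3 -c "
from h import *
st()
im=camera('top')[:,:,::-1]; crop('top',240,160,520,330,2.8,'e_t.png',im)
im=camera('scene')[:,:,::-1]; crop('scene',80,160,320,320,3.3,'e_s.png',im)"
```

```text
t 47.55 pos [ 0.4452 -0.2709  0.1626] x [ 0.001   0.0025 -1.    ] z [0.4748 0.8801 0.0027] F [ 0.15 -0.75  0.07] w 0.0631 q [-0.63  0.34  1.3   1.86 -0.36  1.21  1.87]
```

View pics/e_t.png

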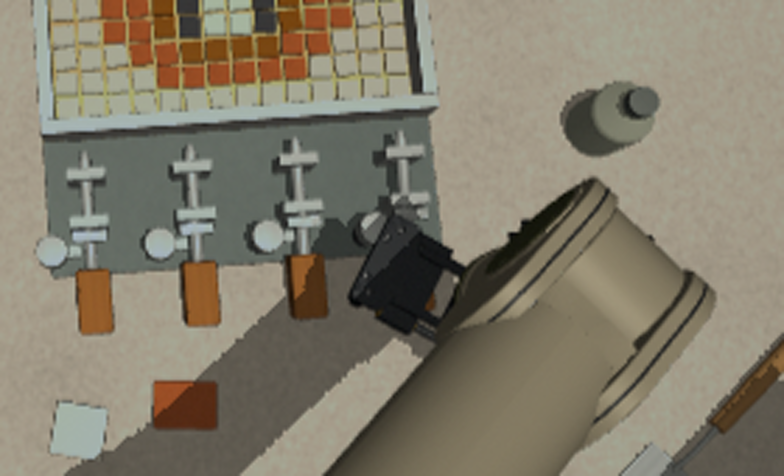

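View pics/e_s.png

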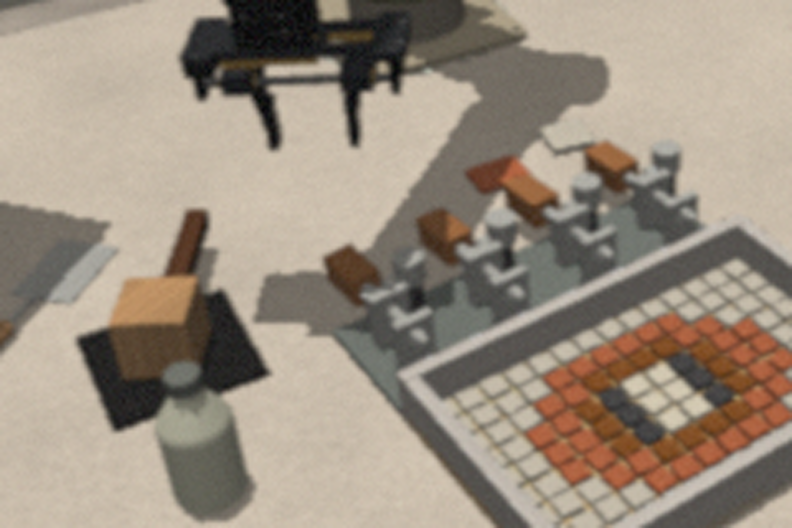

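```bash
python3 -c "
from fit import *
c=ray('scene',*px((160,301),3.3,(80,160)),.072);print(c)
m=[ray('scene',*px(q,3.3,(80,160)),.006) for q in ((80,340),(222,293),(269,374),(118,430))];print(np.mean(m,0),c-np.mean(m,0))"
```

```text
[ 0.47876451 -0.44431883  0.072     ]
[ 0.47849401 -0.44569457  0.006     ] [0.0002705  0.00137574 0.066     ]
```

Head is about 1 mm from the mat's middle, the pegs are down, and the arm is clear. Handing in.

```bash
python3 -c "
from bench import *
print(close_job(), read_state()['time'])"
```

```text
the job is handed in; nothing more can be done
the job is handed in; nothing more can be done
```

I pushed all four rods home through eyes 0 to 3 and pressed all four pegs down with the mallet. Then I laid the mallet on the mat, let go, and moved the arm clear before handing the job in at about 48 s.

What my last checks showed:
- **Rods:** each push ended with about 8 to 11 N against the collar. In the pictures taken after the last peg, every rod was still home.
- **Pegs:** in the top view, all four peg tops matched the 74 mm "down" height, within about 0.6 px for the worst one. The 98 mm "up" height fitted worse, though for pegs 2 and 3 the two heights differ by only about 1 px. The scene picture also showed them down.
- **Mallet:** in the scene picture, the head is about 1 to 2 mm from the mat's middle and resting flat. The arm hid it from the top camera, so that one view is the only check on its final position.
- **Bystanders:** the glue bottle and dish looked untouched in the pictures. The dish was last in view while I was picking up the mallet, so I did not look at it again at the end.

No rod looked knocked aside and the grip did not slip in any picture or reading I took. The top and scene cameras disagreed by about 3 mm on the frame's position. I used the top camera's fit, and every rod went in on the first try.

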